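# Find the steel test piece by weight and set it under the microscope

### The job

One of the three identical closed cases holds the steel test piece, the other two only a light dummy: heft them, lifting them one at a time a few centimetres clear of the bench and setting each back upright where it stood, until you know the heavy one, then open that case alone and lay its lid, open side down, on the green mat. Lift the test piece out and set it down gently, upright, inside the yellow ring on the microscope stage without bumping the lens or disturbing the other things on the bench. Then let go of it and push the red-balled lever all the way down to lower the lens, leaving the opened case on the bench and the other two closed.

Things in the scene. Friction and masses are not known exactly. Their poses are not given: they have to be found in the camera images.
- case_1: One of three identical closed cases: blue tray 84 mm long (its x), 60 mm wide (y), 26 mm high, origin under its centre; 57 mm high with its lid. Lift both together by the tray's long sides (60 mm, along y), fingertips 7 mm off the bench. Tray 0.2 kg, lid 0.06 kg. All told, the case with the test piece (any of them) weighs 0.51 to 0.67 kg; one with a dummy 0.28 to 0.33 kg.
- case_2: One of three identical closed cases: blue tray 84 mm long (its x), 60 mm wide (y), 26 mm high, origin under its centre; 57 mm high with its lid. Lift both together by the tray's long sides (60 mm, along y), fingertips 7 mm off the bench. Tray 0.2 kg, lid 0.06 kg. All told, the case with the test piece (any of them) weighs 0.51 to 0.67 kg; one with a dummy 0.28 to 0.33 kg.
- case_3: One of three identical closed cases: blue tray 84 mm long (its x), 60 mm wide (y), 26 mm high, origin under its centre; 57 mm high with its lid. Lift both together by the tray's long sides (60 mm, along y), fingertips 7 mm off the bench. Tray 0.2 kg, lid 0.06 kg. All told, the case with the test piece (any of them) weighs 0.51 to 0.67 kg; one with a dummy 0.28 to 0.33 kg.
- case_1_nest (a point): Floor centre of the nest in case_1, 44 mm square, 14 mm deep, 4 mm above the case's origin. In it, to within 2 mm, stands a loose piece: the steel test piece (0.27 to 0.38 kg) or a white plastic dummy (0.045 kg), both with a round foot 40 mm across, 12 mm high, and a stem 22 mm across up to 48 mm above this point; 26 mm of stem clears the tray's rim. The piece is not tracked.
- case_2_nest (a point): Floor centre of the nest in case_2, 44 mm square, 14 mm deep, 4 mm above the case's origin. In it, to within 2 mm, stands a loose piece: the steel test piece (0.27 to 0.38 kg) or a white plastic dummy (0.045 kg), both with a round foot 40 mm across, 12 mm high, and a stem 22 mm across up to 48 mm above this point; 26 mm of stem clears the tray's rim. The piece is not tracked.
- case_3_nest (a point): Floor centre of the nest in case_3, 44 mm square, 14 mm deep, 4 mm above the case's origin. In it, to within 2 mm, stands a loose piece: the steel test piece (0.27 to 0.38 kg) or a white plastic dummy (0.045 kg), both with a round foot 40 mm across, 12 mm high, and a stem 22 mm across up to 48 mm above this point; 26 mm of stem clears the tray's rim. The piece is not tracked.
- lid_1: Lid of case_1: white hollow cap 78 mm long (x) by 54 mm wide (y) by 36 mm high with a blue patch on top, 0.06 kg, loose, lifts straight off; origin under the centre of its lower edge (a 5 mm deep lip that sits inside the tray). On the closed case its origin lies 21 mm above the case's origin. Grip it across its y, 16 to 36 mm above its origin, clear of the tray.
- lid_2: Lid of case_2: white hollow cap 78 mm long (x) by 54 mm wide (y) by 36 mm high with a blue patch on top, 0.06 kg, loose, lifts straight off; origin under the centre of its lower edge (a 5 mm deep lip that sits inside the tray). On the closed case its origin lies 21 mm above the case's origin. Grip it across its y, 16 to 36 mm above its origin, clear of the tray.
- lid_3: Lid of case_3: white hollow cap 78 mm long (x) by 54 mm wide (y) by 36 mm high with a blue patch on top, 0.06 kg, loose, lifts straight off; origin under the centre of its lower edge (a 5 mm deep lip that sits inside the tray). On the closed case its origin lies 21 mm above the case's origin. Grip it across its y, 16 to 36 mm above its origin, clear of the tray.
- mat: Thin green mat 100 mm (x) by 110 mm (y), 4 mm thick, fixed to the bench; origin under its centre. The lid that is taken off goes here.
- scope: White microscope, fixed; origin on the bench under the stage's axis, front facing its -x. Base 30 mm high, x -85 to 115, y -115 to 80 mm; column 45 mm square at x 85, y -85; head box x -35 to 60, y -45 to 45, z 240 to 330 mm overhangs the stage, so the tool cannot come straight down: reach in from the front, the tool leaning back 35 to 50 degrees.
- stage_mark (a point): Centre of the stage's top face: black round stage 100 mm across, 45 mm above the bench, with a flat yellow ring mark of 54 mm inner and 62 mm outer diameter round this point. Axes as the scope's.
- lens: Lens tube 28 mm across hanging from the head straight above the stage; origin at the centre of its lower end, 210 mm above the bench when the lever is at 0 and about 60 mm lower when the lever is fully down (it follows the lever).
- lever (a joint): Lens lever, small pivot lever with a red ball on the head's left (+y) side, pointing to the front: 0 rad with the ball at its highest, grows as the ball goes down, end stop at 0.9 rad. Starts raised, between 0 and 0.2. Stays where it is left; pushing the ball down takes about 1.5 to 2 N.
- lever_tip (a point): Centre of the red ball, 19 mm across, at the lever's end. Its pivot is a horizontal axis along the scope's y at x -10, y 68 mm, 270 mm above the bench in the scope's frame; the ball is 100 mm from it towards the front, 0.45 rad above level when the joint reads 0 and 0.45 rad below level at the end stop.
- bottle: Amber glass bottle, 48 mm across, 110 mm high; origin under its centre. Bystander, loose, to be left where it is.
- dish: Shallow glass dish, 90 mm across, 16 mm high; origin under its centre. Bystander, loose, to be left where it is.
- driver: Screwdriver 160 mm long lying along its x; origin at its middle on the bench. Bystander, loose, to be left where it is.
- weight: Brass cylinder 36 mm across, 45 mm high; origin under its centre. Bystander, loose, to be left where it is.
- slides: Wooden slide box 80 (x) by 50 (y) by 35 mm; origin under its centre. Bystander, loose, to be left where it is.
There are look-alikes about, which are no part of the job. What is shaped like the lid_2 but pink or turquoise is not meant. Leave any pink or turquoise look-alike of the lid_1 alone.

How it is judged:
By the outcome, as a careful person would: the job done as asked, in the order asked, and still so for the second after the job is handed in, with the robot touching nothing.
It also fails if it takes over 72 s, if anything falls off the work surface, if the arm or the gripper's body presses on something with over 40 N, if the wrist force passes 120 N, or if a joint passes its speed limit or range.

### The arm

A 6-joint arm with a two-finger parallel gripper is mounted at the origin on the work surface. World frame = base frame: x ahead of the robot, y to its left, z up, the work surface at z = 0. Lengths are in m, angles in rad, forces in N, time in s.
With the tool pointing down it reaches from about 0.35 to 0.725 m from the base axis. Payload 4.3 kg.
Tool frame: the origin (TCP) lies at the very end of the fingers, on their centre line; the grasp point (between the pads) lies 19 mm behind it; z points along the fingers, y is the line along which they close (so a half turn about z gives the same grasp; the last joint's range is limited). The gripper opens to 85 mm and grips with 20 to 120 N. Pads are 22 mm wide; open, the fingers measure 114 mm over their backs; the gripper's body (76 mm by 85 mm) begins 54 mm behind the grasp point. The pads swing forward as they close: fully open they stand 13 mm farther back than shut.
Start: joints at [-1.37, 0.377, 0.081, 1.274, 0, 1.46], TCP at [0.176, -0.547, 0.231] pointing down, gripper open.
Joint ranges: [-2.72, 2.72], [-0.84, 1.66], [-1.02, 1.22], [-1.77, 2.12], [-1.37, 1.28], [-3.14, 3.14]. Speed limits (rad/s): [2.57, 2.57, 3.14, 3.14, 3.14, 3.14].

### API

Orientations are given as a rotation vector (axis times angle).
In Python, from plant import bot gives the robot as it stands.
- The arm moves only by the shell command python3 -m crank 'ROWS' [FORCE]. ROWS is JSON, a list of rows, each an object with "claw": the opening, from 0 (shut) to 1 (fully open); "delta_pos": the shift along the tool's x, y, z as a fraction of full scale, a list of three; "yaw": the turn about the tool's z as a fraction of full scale. In form: [{"claw": claw, "delta_pos": [tx, ty, tz], "yaw": yaw}, ...]. A call has 1 to 12 rows; each row shifts and turns the commanded pose from where the row before left it, along the tool's axes as they then stand; what a row does not reach is not made up. Full scale, the value 1, is 0.02 m for a shift and 6 degrees for a turn. A row lasts 1/12 s, in which the tool goes at most 41.7 mm and 7.16 degrees, less where a joint would pass 70% of its speed; a pose out of reach is approached as far as the arm can. A call with a number of a shift or a turn outside -1 to 1 is refused whole. A call with a gripper value outside its range is refused whole. The fingers move at their own pace and stop on an object; FORCE is the grip in N (left out, the last holds). Time passes only in rows, so rows that do not move let the fingers close. It gives the time, the measured TCP pose, the force, the opening and the grip force at its end, in the units of the state.
- bot.get_state(): the state, without advancing time (a new reading comes with each control period).
- bot.capture(name): name is "side" or "top" or "wrist"; returns a dict with "frame" (420x560x3 uint8, red, green, blue), "range_z" (420x560 float32, m along the optical axis (not along the pixel's ray), 0 where there is no reading), "vertical_fov" (degrees; the focal length in pixels is half the picture's height over the tangent of half this angle, whatever the lens; pixels are square), "cx", "cy" (the principal point, pixels), "world_from_camera" (4x4, takes a point from camera to world coordinates); the wrist camera has in their place "T_tool_cam" (4x4, takes a point from camera to tool coordinates, whose origin is the TCP and whose axes are the flange's). Camera axes: x right, y up, looking along -z (the intrinsics and any distortion apply to the point x, -y, -z); pixel columns grow to the right and rows downward; lengths in m; the calibration is good to about 2 mm. The wrist camera is an equidistant fisheye: a pixel r from the principal point sees the ray r / f radians off the axis. A picture is of the moment at which its call begins: read the wrist's pose just before it.
- bot.hand_in(): hands the job in; it is judged then, once.
Trained networks look in a picture, given as the dict that the camera call returned (one of the last four; its "shot" number tells which), for a name from the list of things; names that differ only in an ending like _2 or _b are one class to them, and where a whole thing is asked for, a point or a joint stands for the part that bears it (a point fixed in the world has none). Each returns a list of dicts, best first, with "score" (0 to 1); they miss things now and then, are a little off and sometimes report something else, mostly with a low value. They report only what shows in the picture. A call takes as long as a camera call. They do not tell look-alikes from the thing itself.
- bot.trace(query, picture): "pixels" (420x560 bool, what is visible of it) and "rect" ([left, top, width, height] in pixels, round what is visible of it).
The state is a dict: "time": time; "q": joint angles; "qd": joint speeds; "tau": joint torques, N m; "ee_pos": TCP position; "tcp_rot": TCP orientation; "force": force on the tool from outside, world axes, zero at the start; "wrist_torque": the same for the moment, N m; "width": finger opening in m; "grip_force": force on a finger pad.
Only numpy, scipy, OpenCV 4.12 (cv2) and the standard library are available. Lean on these libraries where they do the work, as an engineer would, in place of code of your own. Each camera call takes 0.05 s, during which the arm holds its last target. There are 200 camera calls.

## Working session

There is one attempt and no reset: what is moved stays moved. The work goes in short steps, Python scripts to look and compute and a shell command to move; the robot and the scene stay as the last step left them, time stands still between calls to the robot, and variables do not carry over. Pictures are saved under pics/ and viewed, at most 10 in all, crops included, and the job is handed in when it is done.

```bash
ls; mkdir -p pics; python3 - <<'E'
from plant import bot
import cv2
print(bot.get_state())
for n in ("top","side"):
    p=bot.capture(n)
    cv2.imwrite(f"pics/{n}0.png",p["frame"][:,:,::-1])
    print(n,p["vertical_fov"],p["cx"],p["cy"],p["world_from_camera"].round(3).tolist(), [k for k in p])
E
```

```text
pics
{'time': 0.0, 'q': array([-1.37028374e+00,  3.78099229e-01,  7.95716318e-02,  1.27440825e+00,
       -4.54267230e-06,  1.46049284e+00]), 'qd': array([ 0.00065232, -0.00024001,  0.00080427,  0.00051809,  0.00175679,
       -0.00106171]), 'tau': array([ 2.73874815e-05, -4.63610244e+01,  2.69873267e+01,  2.09839881e-02,
       -2.16734065e-04, -6.67009530e-06]), 'ee_pos': array([ 0.17572016, -0.54676928,  0.23031924]), 'tcp_rot': array([-3.10162023e+00, -4.85935078e-01,  1.58553933e-04]), 'force': array([ 0.90382961, -0.25106717,  0.01986562]), 'wrist_torque': array([ 0.00485687,  0.03539788, -0.02004378]), 'grip_force': 0.0, 'width': 0.08508042170526621}
top 53.703154167174 282.9868657206514 201.4215415844235 [[0.026, 0.998, -0.066, 0.4], [-0.999, 0.028, 0.026, -0.02], [0.027, 0.065, 0.998, 1.238], [0.0, 0.0, 0.0, 1.0]] ['frame', 'range_z', 'vertical_fov', 'cx', 'cy', 'world_from_camera', 'shot']
side 57.84632032749379 274.5857514966731 212.76602229187134 [[0.999, 0.017, -0.033, 0.452], [-0.037, 0.542, -0.839, -0.848], [0.004, 0.84, 0.542, 0.743], [0.0, 0.0, 0.0, 1.0]] ['frame', 'range_z', 'vertical_fov', 'cx', 'cy', 'world_from_camera', 'shot']
```

View pics/top0.png

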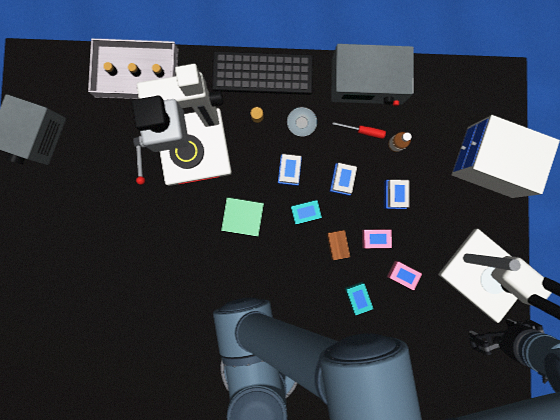

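View pics/side0.png

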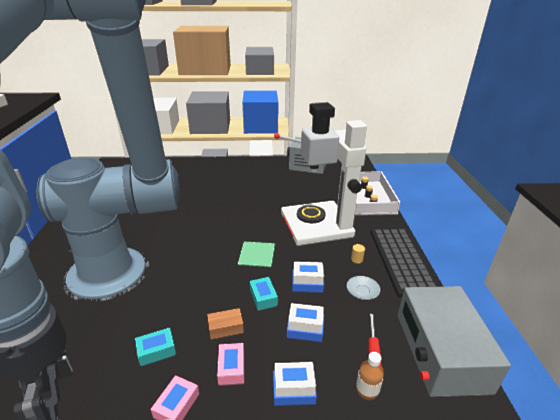

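Top view: three white/blue cases at about (290,169), (344,178) and (398,194), mat (243,217), scope stage ring (186,151), lever ball (140,181). Pink and turquoise decoys lie nearer the robot.

```bash
cat > h.py <<'E'
import numpy as np, cv2
from plant import bot
from scipy.spatial.transform import Rotation as R
def cloud(p):
    d=p["range_z"]; h,w=d.shape; f=h/2/np.tan(np.radians(p["vertical_fov"])/2)
    v,u=np.mgrid[:h,:w]; x=(u-p["cx"])/f; y=(v-p["cy"])/f
    if "T_tool_cam" in p:
        r=np.hypot(x,y)+1e-9; k=np.tan(np.minimum(r,1.5))/r; x=x*k;y=y*k
        s=bot.get_state(); T=np.eye(4); T[:3,:3]=R.from_rotvec(s["tcp_rot"]).as_matrix(); T[:3,3]=s["ee_pos"]; T=T@p["T_tool_cam"]
    else: T=p["world_from_camera"]
    P=np.stack([x*d,-y*d,-d],-1)
    W=P@T[:3,:3].T+T[:3,3]; W[d<=0]=np.nan
    return W
def rect(pts):
    c,(a,b),t=cv2.minAreaRect((pts[:,:2]*1000).astype(np.float32))
    if a<b: a,b,t=b,a,t+90
    return np.round(c,1),round(a,1),round(b,1),round((t+90)%180-90,1)
E
cat > m.py <<'E'
from h import *
for n in ("top","side"):
    p=bot.capture(n); W=cloud(p); Z=W[...,2]
    print(n,"bench z",np.nanmedian(Z[(abs(Z)<.02)]))
    for q in ("lid_1","case_1","mat","slides","bottle","dish","driver","weight","scope","lever_tip"):
        for t in bot.trace(q,p):
            m=t["pixels"]&np.isfinite(Z)
            if m.sum()<8: continue
            P=W[m]; top=np.nanpercentile(P[:,2],95)
            T=P[P[:,2]>top-.008]
            print(q,round(t["score"],2),t["rect"],"z",top.round(3),"n",len(P),*rect(T),"mean",T.mean(0).round(3))
    f=p["frame"].astype(int)
    y=(f[...,0]>150)&(f[...,1]>130)&(f[...,2]<90)&(abs(Z-.045)<.015)
    print("ring",y.sum(),W[y].mean(0),rect(W[y]))
    r=(f[...,0]>150)&(f[...,1]<60)&(f[...,2]<60)&(Z>.15); print("ball",r.sum(),W[r].mean(0) if r.any() else 0)
    b=(f.min(-1)>170)&(abs(Z-.03)<.006)&(W[...,1]>.1)&(W[...,0]>.4); print("base",rect(W[b]))
E
python3 m.py
```

```text
top bench z 0.0007329262032583772
lid_1 0.96 [361.3, 231.3, 31.3, 17.5] z 0.041 n 518 [ 378.9 -325.8] 78.9 49.3 -88.5 mean [ 0.379 -0.326  0.037]
lid_1 0.95 [387.4, 263.6, 33.0, 26.3] z 0.041 n 517 [ 274.6 -408.8] 78.5 52.0 64.9 mean [ 0.274 -0.408  0.037]
lid_1 0.87 [332.3, 163.2, 21.8, 29.0] z 0.061 n 535 [ 551.1 -223.8] 77.0 53.8 -10.0 mean [ 0.55  -0.223  0.058]
lid_1 0.6 [278.4, 155.3, 18.8, 29.4] z 0.061 n 533 [574.4 -65.6] 78.1 53.8 -4.8 mean [ 0.574 -0.065  0.058]
lid_1 0.6 [347.8, 285.6, 25.5, 30.5] z 0.04 n 604 [ 204.9 -276.1] 77.6 54.9 21.5 mean [ 0.205 -0.275  0.037]
lid_1 0.56 [385.9, 182.4, 22.6, 27.6] z 0.061 n 600 [ 511.6 -382.7] 77.2 55.6 -0.5 mean [ 0.512 -0.382  0.058]
lid_1 0.55 [288.3, 199.9, 37.4, 23.9] z 0.041 n 515 [ 451.1 -116.6] 78.1 53.0 -74.3 mean [ 0.451 -0.117  0.037]
case_1 0.65 [381.8, 180.0, 4.9, 27.6] z 0.029 n 67 [ 510.3 -353.6] 77.3 3.7 0.3 mean [ 0.512 -0.353  0.025]
case_1 0.52 [332.7, 168.9, 11.4, 22.0] z 0.029 n 24 [ 540.5 -209.6] 85.9 20.3 27.1 mean [ 0.559 -0.203  0.027]
case_1 0.38 [279.4, 162.6, 16.7, 23.4] z 0.05 n 53 [557.  -38.5] 39.0 1.
[... 2927 characters left out ...]
z 0.11 n 970 [ 664.4 -388.1] 21.7 20.7 -70.3 mean [ 0.664 -0.39   0.109]
dish 0.74 [346.6, 276.5, 32.3, 22.0] z 0.017 n 609 [ 721.6 -100.9] 88.3 85.3 78.5 mean [ 0.725 -0.094  0.013]
dish 0.31 [288.9, 329.6, 33.7, 11.2] z 0.028 n 317 [ 546.5 -253.9] 82.5 7.5 -10.6 mean [ 0.544 -0.254  0.025]
driver 0.67 [368.6, 314.7, 14.8, 38.2] z 0.027 n 257 [ 690.5 -327.5] 114.8 23.2 70.8 mean [ 0.7   -0.296  0.025]
driver 0.46 [272.2, 370.1, 43.8, 37.4] z 0.028 n 422 [ 510.6 -385.8] 84.4 60.6 -1.7 mean [ 0.502 -0.407  0.025]
ring 117 [0.68685779 0.20120033 0.04321912] (array([642.3,  90.9]), 866.2, 252.7, 60.5)
ball 8 [0.50045692 0.26929576 0.30354326]
base (array([ 935.6, 1446.1]), 2685.0, 1210.7, 58.7)
```

```bash
python3 -m crank 2>&1 | tail -5; python3 - <<'E'
from h import *
s=bot.get_state(); M=R.from_rotvec(s["tcp_rot"]).as_matrix(); print(M.round(3), s["time"])
for n in ("top","side"):
    p=bot.capture(n); W=cloud(p); Z=W[...,2]; f=p["frame"].astype(int)
    box=(W[...,0]>.5)&(W[...,0]<.8)&(W[...,1]>.05)&(W[...,1]<.4)
    y=(f[...,0]>130)&(f[...,1]>110)&(f[...,2]<90)&(abs(Z-.046)<.01)&box
    (c,r)=cv2.minEnclosingCircle((W[y][:,:2]*1000).astype(np.float32)); print("ring",y.sum(),c,r,np.median(W[y],0))
    b=(f.min(-1)>130)&(abs(Z-.031)<.008)&box; b=cv2.morphologyEx(b.astype(np.uint8),cv2.MORPH_OPEN,np.ones((3,3)))>0
    print("base",b.sum(),rect(W[b]), cv2.boxPoints(cv2.minAreaRect((W[b][:,:2]*1000).astype(np.float32))).round().tolist())
    r=(f[...,0]>f[...,1]+60)&(f[...,0]>f[...,2]+60)&(Z>.2); print("ball",r.sum(),W[r].mean(0),W[r].min(0),W[r].max(0))
    g=(f[...,1]>f[...,0]+25)&(f[...,1]>f[...,2]+15)&(Z<.015)&(W[...,0]<.6)&(W[...,1]>-.03)
    g=cv2.morphologyEx(g.astype(np.uint8),cv2.MORPH_OPEN,np.ones((3,3)))>0
    print("mat",g.sum(),rect(W[g]))
E
```

```text
invalid input
[[ 0.952  0.306  0.   ]
 [ 0.306 -0.952 -0.   ]
 [-0.     0.    -1.   ]] 1.2
ring 51 (671.100830078125, 157.06015014648438) 124.97338104248047 [0.61050135 0.22374122 0.04621362]
base 2351 (array([635.3, 220.1]), 197.9, 193.5, 11.8) [[519.0, 295.0], [558.0, 105.0], [752.0, 146.0], [712.0, 335.0]]
ball 53 [0.50056584 0.27756555 0.30794806] [0.49204456 0.26970685 0.30041844] [0.50997689 0.28687021 0.31346081]
mat 1280 (array([433.6,  69. ]), 112.7, 100.4, 82.5)
ring 79 (667.2000732421875, 159.41798400878906) 123.84420013427734 [0.618275   0.227384   0.04659396]
base 1280 (array([668.6, 223.9]), 270.0, 198.3, 10.7) [[518.0, 296.0], [554.0, 101.0], [820.0, 152.0], [783.0, 346.0]]
ball 28 [0.50018405 0.27359686 0.30395771] [0.4927974  0.26818785 0.29440529] [0.50874495 0.28106659 0.311268  ]
mat 801 (array([432.8,  71.2]), 120.7, 104.1, 81.7)
```

```bash
cat >> h.py <<'E'
def plan(x,y,z,ang):
    "tool-down moves: yaw units, then tool x,y,z units (x,y in mm, deg) after the yaw"
    s=bot.get_state(); M=R.from_rotvec(s["tcp_rot"]).as_matrix(); a=np.degrees(np.arctan2(M[1,0],M[0,0]))
    d=(a-ang+180)%360-180
    N=M@R.from_euler("z",d,degrees=True).as_matrix()
    print("t",round(s["time"],2),"pos",(s["ee_pos"]*1000).round(1),"ang",a.round(1),"yaw",(d/6).round(2),"shift",(N.T@(np.array([x,y,z])-s["ee_pos"]*1000)/20).round(2),"w",s["width"].round(4),"F",s["force"].round(2))
E
python3 -m crank '[{"claw":1,"delta_pos":[0,0,0.4],"yaw":1},{"claw":1,"delta_pos":[0,0,0.4],"yaw":1},{"claw":1,"delta_pos":[0,0,0.4],"yaw":1},{"claw":1,"delta_pos":[1,-0.5,0.4],"yaw":0.05},{"claw":1,"delta_pos":[1,-0.5,0.4],"yaw":0},{"claw":1,"delta_pos":[1,-0.5,0.4],"yaw":0},{"claw":1,"delta_pos":[1,-0.5,0.4],"yaw":0},{"claw":1,"delta_pos":[1,-0.5,0.4],"yaw":0},{"claw":1,"delta_pos":[1,-0.5,0.4],"yaw":0},{"claw":1,"delta_pos":[1,-0.5,0.4],"yaw":0},{"claw":1,"delta_pos":[1,-0.5,0.4],"yaw":0},{"claw":1,"delta_pos":[1,-0.5,0.4],"yaw":0}]' 60
python3 -c "
from h import *
plan(511.5,-384,7,-.5)"
```

```text
time: 2.3
ee_pos: [0.3575, -0.4584, 0.135]
tcp_rot: [3.141, -0.014, 0.0]
force: [-0.0, 0.2, -0.1]
width: 0.0854
grip_force: 0.0Traceback (most recent call last):
  File "<string>", line 3, in <module>
    plan(511.5,-384,7,-.5)
    ~~~~^^^^^^^^^^^^^^^^^^
  File "h.py", line 23, in plan
    print("t",round(s["time"],2),"pos",(s["ee_pos"]*1000).round(1),"ang",a.round(1),"yaw",(d/6).round(2),"shift",(N.T@(np.array([x,y,z])-s["ee_pos"]*1000)/20).round(2),"w",s["width"].round(4),"F",s["force"].round(2))
                                                                                                                                                                            ^^^^^^^^^^^^^^^^
AttributeError: 'float' object has no attribute 'round'
```

```bash
sed -i 's/s\["width"\].round(4)/round(float(s["width"]),4)/' h.py
python3 -m crank '[{"claw":1,"delta_pos":[1,-0.47,0.2],"yaw":0},{"claw":1,"delta_pos":[1,-0.47,0.2],"yaw":0},{"claw":1,"delta_pos":[1,-0.47,0.2],"yaw":0},{"claw":1,"delta_pos":[1,-0.47,0.2],"yaw":0},{"claw":1,"delta_pos":[1,-0.47,0.2],"yaw":0},{"claw":1,"delta_pos":[1,-0.47,0.2],"yaw":0},{"claw":1,"delta_pos":[0.9,-0.46,0.2],"yaw":0},{"claw":1,"delta_pos":[0.7,-0.4,0.2],"yaw":0},{"claw":1,"delta_pos":[0,0,0],"yaw":0}]'
python3 -c "
from h import *
plan(511.5,-384,7,-.5)"
```

```text
time: 3.05
ee_pos: [0.5114, -0.3846, 0.1023]
tcp_rot: [-3.14, 0.008, -0.0]
force: [0.7, -0.1, -0.5]
width: 0.0852
grip_force: 0.0
t 3.05 pos [ 511.4 -384.6  102.3] ang -0.3 yaw 0.03 shift [ 0.01 -0.02  4.76] w 0.0852 F [ 0.73 -0.15 -0.51]
```

```bash
python3 -m crank '[{"claw":1,"delta_pos":[0,0,0.9],"yaw":0},{"claw":1,"delta_pos":[0,0,0.9],"yaw":0},{"claw":1,"delta_pos":[0,0,0.9],"yaw":0},{"claw":1,"delta_pos":[0,0,0.9],"yaw":0},{"claw":1,"delta_pos":[0,0,0.75],"yaw":0},{"claw":1,"delta_pos":[0,0,0.4],"yaw":0},{"claw":0.5,"delta_pos":[0,0,0],"yaw":0},{"claw":0.5,"delta_pos":[0,0,0],"yaw":0},{"claw":0.5,"delta_pos":[0,0,0],"yaw":0},{"claw":0.5,"delta_pos":[0,0,0],"yaw":0}]' 60
```

```text
time: 3.88
ee_pos: [0.5098, -0.3874, 0.0095]
tcp_rot: [3.14, -0.014, 0.002]
force: [-1.1, -0.4, -2.9]
width: 0.0582
grip_force: 65.4
```

```bash
python3 -m crank '[{"claw":0.5,"delta_pos":[0,0,-0.3],"yaw":0},{"claw":0.5,"delta_pos":[0,0,-0.6],"yaw":0},{"claw":0.5,"delta_pos":[0,0,-0.6],"yaw":0},{"claw":0.5,"delta_pos":[0,0,-0.4],"yaw":0},{"claw":0.5,"delta_pos":[0,0,0],"yaw":0},{"claw":0.5,"delta_pos":[0,0,0],"yaw":0},{"claw":0.5,"delta_pos":[0,0,0],"yaw":0},{"claw":0.5,"delta_pos":[0,0,0],"yaw":0}]'; python3 -c "
from h import *
plan(511.5,-384,7,-.5)"
```

```text
time: 4.55
ee_pos: [0.5087, -0.3862, 0.0456]
tcp_rot: [-3.141, 0.014, 0.002]
force: [0.4, 0.7, -2.1]
width: 0.0582
grip_force: 65.5
t 4.55 pos [ 508.7 -386.2   45.6] ang -0.5 yaw 0.0 shift [ 0.14 -0.11  1.93] w 0.0582 F [ 0.36  0.67 -2.08]
```

```bash
python3 - <<'E'
from h import *
F=[]
for i in range(4):
    p=bot.capture("side"); F.append(bot.get_state()["force"].round(2).tolist()); 
print(F,bot.get_state()["tau"].round(2))
cv2.imwrite("pics/h1.png",p["frame"][280:420,180:420,::-1].repeat(2,0).repeat(2,1))
E
```

```text
[[-0.17, -0.4, -3.67], [0.51, -0.09, -3.11], [0.39, -1.4, -2.35], [-0.46, 0.4, -2.33]] [ 0.000e+00 -5.653e+01  2.545e+01  1.000e-02  1.000e-02 -0.000e+00]
```

View pics/h1.png

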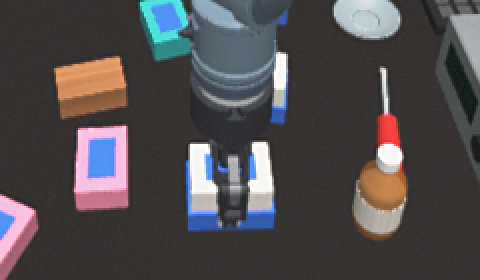

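The picture shows the case clear of the bench (crop centre ~(230,190)). The load is about 2.7 N, so it is a dummy; set it back.

```bash
python3 -m crank '[{"claw":0.5,"delta_pos":[0,0,0.6],"yaw":0},{"claw":0.5,"delta_pos":[0,0,0.6],"yaw":0},{"claw":0.5,"delta_pos":[0,0,0.35],"yaw":0},{"claw":0.5,"delta_pos":[0,0,0.2],"yaw":0},{"claw":0.5,"delta_pos":[0,0,0.12],"yaw":0},{"claw":0.5,"delta_pos":[0,0,0],"yaw":0},{"claw":1,"delta_pos":[0,0,0],"yaw":0},{"claw":1,"delta_pos":[0,0,0],"yaw":0},{"claw":1,"delta_pos":[0,0,0],"yaw":0},{"claw":1,"delta_pos":[0,0,-0.8],"yaw":0},{"claw":1,"delta_pos":[0,0,-1],"yaw":0},{"claw":1,"delta_pos":[0,0,-1],"yaw":0}]'
```

```text
time: 5.75
ee_pos: [0.509, -0.3865, 0.0653]
tcp_rot: [-3.141, 0.014, 0.001]
force: [0.6, -0.7, -1.1]
width: 0.0853
grip_force: 0.0
```

```bash
python3 -m crank '[{"claw":1,"delta_pos":[0,0,-1],"yaw":0},{"claw":1,"delta_pos":[0,0,-1],"yaw":0},{"claw":1,"delta_pos":[0.2,-0.8,0],"yaw":0.8},{"claw":1,"delta_pos":[0.2,-0.8,0],"yaw":0.8}]'; python3 -c "
from h import *
plan(551.3,-226,100,-10.3)"
```

```text
time: 6.08
ee_pos: [0.5202, -0.3569, 0.1075]
tcp_rot: [3.125, -0.285, 0.007]
force: [0.2, 1.6, -0.4]
width: 0.0854
grip_force: 0.0
t 6.08 pos [ 520.2 -356.9  107.5] ang -10.4 yaw -0.02 shift [ 0.36 -6.72  0.36] w 0.0854 F [ 0.24  1.59 -0.39]
```

```bash
python3 -m crank '[{"claw":1,"delta_pos":[0.05,-0.95,0],"yaw":0},{"claw":1,"delta_pos":[0.05,-0.95,0],"yaw":0},{"claw":1,"delta_pos":[0.05,-0.95,0],"yaw":0},{"claw":1,"delta_pos":[0.05,-0.95,0],"yaw":0},{"claw":1,"delta_pos":[0.05,-0.95,0],"yaw":0},{"claw":1,"delta_pos":[0.05,-0.95,0],"yaw":0},{"claw":1,"delta_pos":[0,-0.9,0],"yaw":0},{"claw":1,"delta_pos":[0,0,0],"yaw":0}]'; python3 -c "
from h import *
plan(551.3,-226,7,-10.3)"
```

```text
time: 6.75
ee_pos: [0.5485, -0.2232, 0.1053]
tcp_rot: [-3.129, 0.271, -0.001]
force: [-0.4, 0.4, -0.9]
width: 0.0852
grip_force: 0.0
t 6.75 pos [ 548.5 -223.2  105.3] ang -9.9 yaw 0.07 shift [0.16 0.12 4.91] w 0.0852 F [-0.4   0.43 -0.95]
```

```bash
python3 -m crank '[{"claw":1,"delta_pos":[0.16,0.12,0.9],"yaw":0.07},{"claw":1,"delta_pos":[0,0,1],"yaw":0},{"claw":1,"delta_pos":[0,0,1],"yaw":0},{"claw":1,"delta_pos":[0,0,1],"yaw":0},{"claw":1,"delta_pos":[0,0,0.7],"yaw":0},{"claw":1,"delta_pos":[0,0,0.35],"yaw":0},{"claw":0.5,"delta_pos":[0,0,0],"yaw":0},{"claw":0.5,"delta_pos":[0,0,0],"yaw":0},{"claw":0.5,"delta_pos":[0,0,0],"yaw":0},{"claw":0.5,"delta_pos":[0,0,0],"yaw":0}]' 60;python3 -m crank '[{"claw":0.5,"delta_pos":[0,0,-0.3],"yaw":0},{"claw":0.5,"delta_pos":[0,0,-0.6],"yaw":0},{"claw":0.5,"delta_pos":[0,0,-0.6],"yaw":0},{"claw":0.5,"delta_pos":[0,0,-0.4],"yaw":0},{"claw":0.5,"delta_pos":[0,0,0],"yaw":0},{"claw":0.5,"delta_pos":[0,0,0],"yaw":0},{"claw":0.5,"delta_pos":[0,0,0],"yaw":0}]'; python3 -c "
from h import *
for i in range(4): bot.capture('wrist'); print(bot.get_state()['force'].round(2))
"
```

```text
time: 7.58
ee_pos: [0.5515, -0.2296, 0.0072]
tcp_rot: [3.128, -0.288, 0.003]
force: [-1.5, 0.6, 1.4]
width: 0.0585
grip_force: 66.8
time: 8.17
ee_pos: [0.55, -0.2289, 0.0433]
tcp_rot: [-3.128, 0.288, 0.002]
force: [-0.2, 0.5, -5.4]
width: 0.0582
grip_force: 66.1
[ 0.27 -0.02 -5.96]
[ 0.04 -1.06 -6.17]
[-0.29 -0.05 -5.47]
[ 0.58  0.31 -5.97]
```

Case B (middle) weighs about 5.9 N, so it is the heavy one. Set it back, then take its lid.

```bash
python3 -m crank '[{"claw":0.5,"delta_pos":[0,0,0.6],"yaw":0},{"claw":0.5,"delta_pos":[0,0,0.6],"yaw":0},{"claw":0.5,"delta_pos":[0,0,0.35],"yaw":0},{"claw":0.5,"delta_pos":[0,0,0.2],"yaw":0},{"claw":0.5,"delta_pos":[0,0,0.12],"yaw":0},{"claw":0.5,"delta_pos":[0,0,0],"yaw":0},{"claw":1,"delta_pos":[0,0,0],"yaw":0},{"claw":1,"delta_pos":[0,0,0],"yaw":0},{"claw":1,"delta_pos":[0,0,0],"yaw":0},{"claw":1,"delta_pos":[0,0,-0.7],"yaw":0},{"claw":1,"delta_pos":[0,0,-0.7],"yaw":0},{"claw":1,"delta_pos":[0,0,0],"yaw":0}]'; python3 -c "
from h import *
plan(551.3,-229.5,36,-10.3)"
```

```text
time: 9.37
ee_pos: [0.5532, -0.2306, 0.0376]
tcp_rot: [3.126, -0.288, 0.009]
force: [0.5, 0.4, 0.5]
width: 0.0858
grip_force: 0.0
t 9.37 pos [ 553.2 -230.6   37.6] ang -10.5 yaw -0.04 shift [-0.1  -0.04  0.08] w 0.0858 F [0.54 0.41 0.46]
```

Now grip the lid and lift.

```bash
python3 -m crank '[{"claw":0.4,"delta_pos":[0,0,0.05],"yaw":0},{"claw":0.4,"delta_pos":[0,0,0],"yaw":0},{"claw":0.4,"delta_pos":[0,0,0],"yaw":0},{"claw":0.4,"delta_pos":[0,0,0],"yaw":0},{"claw":0.4,"delta_pos":[0,0,0],"yaw":0},{"claw":0.4,"delta_pos":[0,0,-0.3],"yaw":0},{"claw":0.4,"delta_pos":[0,0,-0.6],"yaw":0},{"claw":0.4,"delta_pos":[0,0,-1],"yaw":0},{"claw":0.4,"delta_pos":[0,0,-1],"yaw":0},{"claw":0.4,"delta_pos":[0,0,-1],"yaw":0},{"claw":0.4,"delta_pos":[0,0,-0.6],"yaw":0},{"claw":0.4,"delta_pos":[0,0,0],"yaw":0}]' 25; python3 -c "
from h import *
plan(433,70,19,-8)
p=bot.capture('wrist')
cv2.imwrite('pics/w1.png',p['frame'][:,:,::-1])"
```

```text
time: 10.37
ee_pos: [0.5525, -0.2302, 0.1269]
tcp_rot: [3.126, -0.288, 0.008]
force: [0.2, 0.2, -0.5]
width: 0.0536
grip_force: 26.5
t 10.37 pos [ 552.5 -230.2  126.9] ang -10.5 yaw -0.42 shift [ -8.03 -14.04   5.32] w 0.0536 F [ 0.19  0.18 -0.48]
```

View pics/w1.png

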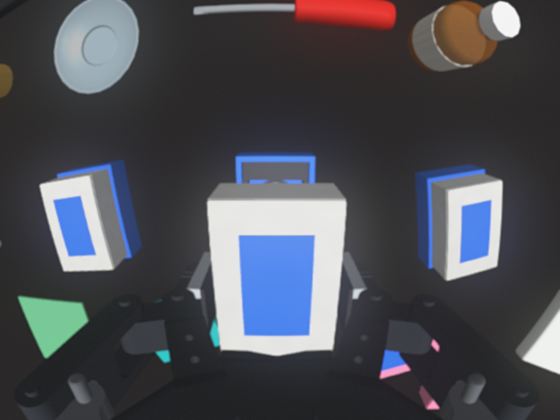

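The lid is held, centred at about (277,270), and the open tray stays on the bench behind it (275,170). Moving to the mat.

```bash
python3 -m crank '[{"claw":0.4,"delta_pos":[-0.57,-1,0],"yaw":-0.42},{"claw":0.4,"delta_pos":[-0.57,-1,0],"yaw":0},{"claw":0.4,"delta_pos":[-0.57,-1,0],"yaw":0},{"claw":0.4,"delta_pos":[-0.57,-1,0],"yaw":0},{"claw":0.4,"delta_pos":[-0.57,-1,0],"yaw":0},{"claw":0.4,"delta_pos":[-0.57,-1,0],"yaw":0},{"claw":0.4,"delta_pos":[-0.57,-1,0],"yaw":0},{"claw":0.4,"delta_pos":[-0.57,-1,0],"yaw":0},{"claw":0.4,"delta_pos":[-0.57,-1,0.2],"yaw":0},{"claw":0.4,"delta_pos":[-0.57,-1,0.5],"yaw":0},{"claw":0.4,"delta_pos":[-0.57,-1,0.6],"yaw":0},{"claw":0.4,"delta_pos":[-0.57,-1,0.6],"yaw":0}]'
python3 -m crank '[{"claw":0.4,"delta_pos":[-0.57,-1,0.6],"yaw":0},{"claw":0.4,"delta_pos":[-0.57,-1,0.6],"yaw":0},{"claw":0.4,"delta_pos":[0,0,0.4],"yaw":0},{"claw":0.4,"delta_pos":[0,0,0],"yaw":0}]'
python3 -c "
from h import *
plan(433,70,19,-8)"
```

```text
time: 11.42
ee_pos: [0.4459, 0.0149, 0.0841]
tcp_rot: [-3.123, 0.183, 0.001]
force: [-0.5, 0.1, 0.4]
width: 0.0536
grip_force: 26.6
time: 11.75
ee_pos: [0.4243, 0.0335, 0.0519]
tcp_rot: [-3.107, 0.144, 0.006]
force: [0.6, 0.5, -0.1]
width: 0.0536
grip_force: 26.6
t 11.75 pos [424.3  33.5  51.9] ang -5.3 yaw 0.45 shift [ 0.19 -1.82  1.7 ] w 0.0536 F [ 0.61  0.53 -0.14]
```

```bash
python3 -m crank '[{"claw":0.4,"delta_pos":[0.1,-0.6,0],"yaw":0.2},{"claw":0.4,"delta_pos":[0.1,-0.6,0],"yaw":0.2},{"claw":0.4,"delta_pos":[0,-0.6,0],"yaw":0},{"claw":0.4,"delta_pos":[0,0,0],"yaw":0},{"claw":0.4,"delta_pos":[0,0,0],"yaw":0}]'
python3 -c "
from h import *
plan(433,70,19,-8)
s=bot.get_state(); print(s['q'].round(3)); print(R.from_rotvec(s['tcp_rot']).as_matrix().round(3))"
```

```text
time: 12.17
ee_pos: [0.4325, 0.0381, 0.0562]
tcp_rot: [-3.082, 0.152, -0.004]
force: [0.8, 0.5, -0.4]
width: 0.0536
grip_force: 26.6
t 12.17 pos [432.5  38.1  56.2] ang -5.7 yaw 0.39 shift [-0.19 -1.48  1.95] w 0.0536 F [ 0.85  0.55 -0.43]
[-0.099  0.239 -0.607  0.726  0.056  3.141]
[[ 0.995 -0.098  0.005]
 [-0.099 -0.994  0.056]
 [-0.    -0.056 -0.998]]
```

```bash
python3 -m crank '[{"claw":0.4,"delta_pos":[0,0,0],"yaw":-1},{"claw":0.4,"delta_pos":[0,0,0],"yaw":-1},{"claw":0.4,"delta_pos":[0,0,0],"yaw":-1},{"claw":0.4,"delta_pos":[0,0,0],"yaw":-1}]'
python3 -c "
from h import *
plan(433,70,19,82)
s=bot.get_state(); print(s['q'].round(3)); print(R.from_rotvec(s['tcp_rot']).as_matrix().round(3))"
```

```text
time: 12.5
ee_pos: [0.4318, 0.0382, 0.056]
tcp_rot: [-3.046, -0.5, -0.02]
force: [0.1, -0.1, 0.4]
width: 0.0538
grip_force: 26.6
t 12.5 pos [431.8  38.2  56. ] ang 18.6 yaw -10.56 shift [ 1.48 -0.15  1.93] w 0.0538 F [ 0.13 -0.08  0.39]
[-0.099  0.239 -0.608  0.726  0.056  2.717]
[[ 0.947  0.32   0.004]
 [ 0.319 -0.946  0.056]
 [ 0.022 -0.052 -0.998]]
```

```bash
python3 -m crank '[{"claw":0.4,"delta_pos":[0,0,0],"yaw":-1},{"claw":0.4,"delta_pos":[0,0,0],"yaw":-1},{"claw":0.4,"delta_pos":[0,0,0],"yaw":-1},{"claw":0.4,"delta_pos":[0,0,0],"yaw":-1},{"claw":0.4,"delta_pos":[0,0,0],"yaw":-1},{"claw":0.4,"delta_pos":[0,0,0],"yaw":-1},{"claw":0.4,"delta_pos":[0,0,0],"yaw":-1},{"claw":0.4,"delta_pos":[0,0,0],"yaw":-1},{"claw":0.4,"delta_pos":[0.5,0,0.3],"yaw":-1},{"claw":0.4,"delta_pos":[0.5,0,0.3],"yaw":-1},{"claw":0.4,"delta_pos":[0.4,-0.1,0.4],"yaw":-0.5},{"claw":0.4,"delta_pos":[0,0,0],"yaw":0}]'
python3 -c "
from h import *
plan(433,70,20,82)
s=bot.get_state(); print(s['q'].round(3)); print(R.from_rotvec(s['tcp_rot']).as_matrix().round(3))"
```

```text
time: 13.5
ee_pos: [0.4376, 0.0673, 0.0365]
tcp_rot: [-2.348, -2.023, -0.06]
force: [-0.5, 0.3, -0.3]
width: 0.0534
grip_force: 26.6
t 13.5 pos [437.6  67.3  36.5] ang 81.5 yaw -0.09 shift [ 0.05 -0.24  0.83] w 0.0534 F [-0.51  0.31 -0.35]
[-0.031  0.28  -0.613  0.677  0.057  1.688]
[[ 0.148  0.989  0.002]
 [ 0.987 -0.148  0.057]
 [ 0.056 -0.006 -0.998]]
```

```bash
python3 -m crank '[{"claw":0.4,"delta_pos":[0,-0.2,0.35],"yaw":0},{"claw":0.4,"delta_pos":[0,0,0.3],"yaw":0},{"claw":0.4,"delta_pos":[0,0,0.15],"yaw":0},{"claw":0.4,"delta_pos":[0,0,0.04],"yaw":0},{"claw":0.4,"delta_pos":[0,0,0],"yaw":0},{"claw":1,"delta_pos":[0,0,0],"yaw":0},{"claw":1,"delta_pos":[0,0,0],"yaw":0},{"claw":1,"delta_pos":[0,0,0],"yaw":0},{"claw":1,"delta_pos":[0,0,-0.5],"yaw":0},{"claw":1,"delta_pos":[0,0,-1],"yaw":0},{"claw":1,"delta_pos":[0,0,-1],"yaw":0},{"claw":1,"delta_pos":[0,0,-1],"yaw":0}]'
python3 -c "
from h import *
p=bot.capture('side'); cv2.imwrite('pics/s2.png',p['frame'][150:420,150:450,::-1].repeat(2,0).repeat(2,1))
plan(433,70,150,172)"
```

```text
time: 14.5
ee_pos: [0.4338, 0.0639, 0.0913]
tcp_rot: [-2.352, -2.021, -0.061]
force: [0.8, 0.2, 0.1]
width: 0.0855
grip_force: 0.0
t 14.55 pos [436.6  63.8  94.9] ang 81.4 yaw -15.11 shift [ 0.22  0.44 -2.73] w 0.0851 F [ 0.44 -0.63  2.45]
```

View pics/s2.png

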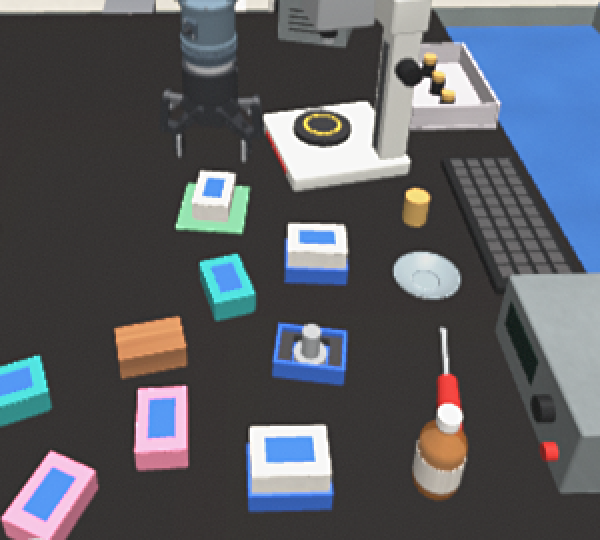

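The lid lies on the mat (crop ~(213,195)); the grey test piece stands in the open tray (311,345). Now finish the half turn while rising, then try leaning the tool by reaching past the arm's reach in free space.

```bash
python3 -m crank '[{"claw":0.6,"delta_pos":[0,0,-0.5],"yaw":-1},{"claw":0.6,"delta_pos":[0,0,-0.5],"yaw":-1},{"claw":0.6,"delta_pos":[0,0,-0.5],"yaw":-1},{"claw":0.6,"delta_pos":[0,0,-0.5],"yaw":-1},{"claw":0.6,"delta_pos":[0,0,-0.5],"yaw":-1},{"claw":0.6,"delta_pos":[0,0,-0.5],"yaw":-1},{"claw":0.6,"delta_pos":[0,0,-0.5],"yaw":-1},{"claw":0.6,"delta_pos":[0,0,-0.5],"yaw":-1},{"claw":0.6,"delta_pos":[0,0,-0.5],"yaw":-1},{"claw":0.6,"delta_pos":[0,0,-0.5],"yaw":-1},{"claw":0.6,"delta_pos":[0,0,-0.5],"yaw":-1},{"claw":0.6,"delta_pos":[0,0,-0.5],"yaw":-1}]'
python3 -m crank '[{"claw":0.6,"delta_pos":[0,0,-0.5],"yaw":-1},{"claw":0.6,"delta_pos":[0,0,-0.5],"yaw":-1},{"claw":0.6,"delta_pos":[0,0,-0.5],"yaw":-1},{"claw":0.6,"delta_pos":[0,0,-0.5],"yaw":-1},{"claw":0.6,"delta_pos":[0,0,0],"yaw":-1},{"claw":0.6,"delta_pos":[0,0,0],"yaw":-0.1},{"claw":0.6,"delta_pos":[0,0,0],"yaw":0}]'
python3 -c "
from h import *
plan(690,35,250,184)
s=bot.get_state(); print(s['q'].round(3)); print(R.from_rotvec(s['tcp_rot']).as_matrix().round(3)); print(bot.capture('wrist')['T_tool_cam'].round(3))"
```

```text
time: 15.55
ee_pos: [0.4337, 0.0572, 0.2108]
tcp_rot: [-0.714, -3.049, -0.087]
force: [-0.4, -0.1, 0.3]
width: 0.0511
grip_force: 0.0
time: 16.13
ee_pos: [0.4336, 0.055, 0.2502]
tcp_rot: [-0.105, 3.133, 0.088]
force: [-0.7, -0.6, -0.8]
width: 0.0514
grip_force: 0.0
t 16.13 pos [433.6  55.  250.2] ang -176.2 yaw -0.03 shift [-12.72  -1.89   0.  ] w 0.0514 F [-0.68 -0.64 -0.83]
[-0.06   0.086 -0.248  1.236  0.056 -0.127]
[[-0.998 -0.067  0.004]
 [-0.067  0.996  0.056]
 [-0.008  0.056 -0.998]]
[[-0.001  0.958  0.287  0.073]
 [ 1.     0.001  0.    -0.   ]
 [-0.     0.287 -0.958 -0.143]
 [ 0.     0.     0.     1.   ]]
```

```bash
python3 -m crank '[{"claw":0.6,"delta_pos":[-1,-0.15,0],"yaw":0},{"claw":0.6,"delta_pos":[-1,-0.15,0],"yaw":0},{"claw":0.6,"delta_pos":[-1,-0.15,0],"yaw":0},{"claw":0.6,"delta_pos":[-1,-0.15,0],"yaw":0},{"claw":0.6,"delta_pos":[-1,-0.15,0],"yaw":0},{"claw":0.6,"delta_pos":[-1,-0.15,0],"yaw":0},{"claw":0.6,"delta_pos":[-1,-0.15,0],"yaw":0},{"claw":0.6,"delta_pos":[-1,-0.15,0],"yaw":0},{"claw":0.6,"delta_pos":[-1,-0.15,0],"yaw":0},{"claw":0.6,"delta_pos":[-1,-0.15,0],"yaw":0},{"claw":0.6,"delta_pos":[-1,-0.15,0],"yaw":0},{"claw":0.6,"delta_pos":[-1,-0.15,0],"yaw":0}]'
python3 -m crank '[{"claw":0.6,"delta_pos":[-1,0,0],"yaw":0},{"claw":0.6,"delta_pos":[-1,0,0],"yaw":0},{"claw":0.6,"delta_pos":[-1,0,0],"yaw":0},{"claw":0.6,"delta_pos":[-1,0,0],"yaw":0}]'
cat >> h.py <<'E'
def tilt():
    s=bot.get_state(); M=R.from_rotvec(s['tcp_rot']).as_matrix(); z=M[:,2]
    print("t",round(s['time'],2),"pos",(s['ee_pos']*1000).round(1),"q",s['q'].round(3),"lean",np.degrees(np.arccos(-z[2])).round(1),"az",np.degrees(np.arctan2(z[1],z[0])).round(1),"y_z",M[2,1].round(3),"x",M[:,0].round(2),"F",s["force"].round(1),"w",round(float(s["width"]),4))
    return s,M
E
python3 -c "
from h import *
tilt()"
```

```text
time: 17.18
ee_pos: [0.676, 0.0356, 0.2491]
tcp_rot: [-0.105, 3.134, 0.088]
force: [0.5, -0.1, 1.1]
width: 0.0514
grip_force: 0.0
time: 17.52
ee_pos: [0.7558, 0.0412, 0.25]
tcp_rot: [-0.105, 3.133, 0.088]
force: [1.6, 0.5, 0.7]
width: 0.0512
grip_force: 0.0
t 17.52 pos [755.8  41.2 250. ] q [-0.052  0.869  0.986  1.688  0.056 -0.119] lean 3.2 az 86.7 y_z 0.056 x [-1.   -0.07 -0.01] F [1.6 0.5 0.7] w 0.0512
```

```bash
python3 -m crank '[{"claw":0.6,"delta_pos":[-1,0,0],"yaw":0},{"claw":0.6,"delta_pos":[-1,0,0],"yaw":0},{"claw":0.6,"delta_pos":[-1,0,0],"yaw":0},{"claw":0.6,"delta_pos":[-1,0,0],"yaw":0},{"claw":0.6,"delta_pos":[-1,0,0],"yaw":0},{"claw":0.6,"delta_pos":[-1,0,0],"yaw":0}]'; python3 -c "
from h import *
tilt()"
```

```text
time: 18.02
ee_pos: [0.8188, 0.0476, 0.2264]
tcp_rot: [-0.102, 3.06, 0.084]
force: [0.2, -0.1, -0.3]
width: 0.0513
grip_force: 0.0
t 18.02 pos [818.8  47.6 226.4] q [-0.042  1.013  1.221  1.704  0.061 -0.107] lean 5.5 az 36.7 y_z 0.052 x [-0.99 -0.06 -0.08] F [ 0.2 -0.1 -0.3] w 0.0513
```

```bash
python3 -m crank '[{"claw":0.6,"delta_pos":[-0.9,0,-0.9],"yaw":0},{"claw":0.6,"delta_pos":[-0.9,0,-0.9],"yaw":0},{"claw":0.6,"delta_pos":[-0.9,0,-0.9],"yaw":0},{"claw":0.6,"delta_pos":[-0.9,0,-0.9],"yaw":0},{"claw":0.6,"delta_pos":[-0.9,0,-0.9],"yaw":0},{"claw":0.6,"delta_pos":[-0.9,0,-0.9],"yaw":0}]'; python3 -c "
from h import *
tilt()"
```

```text
time: 18.52
ee_pos: [0.8286, 0.0458, 0.2979]
tcp_rot: [-0.095, 2.953, 0.08]
force: [-0.6, -0.4, -0.3]
width: 0.0511
grip_force: 0.0
t 18.52 pos [828.6  45.8 297.9] q [-0.047  0.928  1.221  1.682  0.068 -0.104] lean 11.1 az 17.9 y_z 0.047 x [-0.98 -0.06 -0.19] F [-0.6 -0.4 -0.3] w 0.0511
```

```bash
python3 -m crank '[{"claw":0.6,"delta_pos":[-1,0,-0.3],"yaw":0},{"claw":0.6,"delta_pos":[-1,0,-0.3],"yaw":0},{"claw":0.6,"delta_pos":[-1,0,-0.3],"yaw":0},{"claw":0.6,"delta_pos":[-1,0,-0.3],"yaw":0},{"claw":0.6,"delta_pos":[-1,0,-0.3],"yaw":0},{"claw":0.6,"delta_pos":[-1,0,-0.3],"yaw":0},{"claw":0.6,"delta_pos":[-1,0,-0.3],"yaw":0},{"claw":0.6,"delta_pos":[-1,0,-0.3],"yaw":0}]'; python3 -c "
from h import *
tilt()"
```

```text
time: 19.18
ee_pos: [0.8793, 0.0497, 0.318]
tcp_rot: [-0.085, 2.827, 0.076]
force: [-0.6, 0.5, -0.2]
width: 0.0512
grip_force: 0.0
t 19.18 pos [879.3  49.7 318. ] q [-0.042  0.919  1.22   1.563  0.074 -0.091] lean 18.2 az 11.4 y_z 0.043 x [-0.95 -0.05 -0.31] F [-0.6  0.5 -0.2] w 0.0512
```

```bash
python3 -m crank '[{"claw":0.6,"delta_pos":[-1,0,-0.5],"yaw":0},{"claw":0.6,"delta_pos":[-1,0,-0.5],"yaw":0},{"claw":0.6,"delta_pos":[-1,0,-0.5],"yaw":0},{"claw":0.6,"delta_pos":[-1,0,-0.5],"yaw":0},{"claw":0.6,"delta_pos":[-1,0,-0.5],"yaw":0},{"claw":0.6,"delta_pos":[-1,0,-0.5],"yaw":0},{"claw":0.6,"delta_pos":[-1,0,-0.5],"yaw":0},{"claw":0.6,"delta_pos":[-1,0,-0.5],"yaw":0},{"claw":0.6,"delta_pos":[-1,0,-0.5],"yaw":0},{"claw":0.6,"delta_pos":[-1,0,-0.5],"yaw":0},{"claw":0.6,"delta_pos":[-1,0,-0.5],"yaw":0},{"claw":0.6,"delta_pos":[-1,0,-0.5],"yaw":0}]'; python3 -c "
from h import *
tilt()"
```

```text
time: 20.18
ee_pos: [0.914, 0.0496, 0.4227]
tcp_rot: [-0.072, 2.623, 0.07]
force: [-0.5, -0.8, 0.1]
width: 0.0516
grip_force: 0.0
t 20.18 pos [914.   49.6 422.7] q [-0.044  0.824  1.22   1.453  0.085 -0.076] lean 29.8 az 7.3 y_z 0.036 x [-0.87 -0.04 -0.5 ] F [-0.5 -0.8  0.1] w 0.0516
```

```bash
python3 -m crank '[{"claw":0.6,"delta_pos":[-1,0,0],"yaw":0},{"claw":0.6,"delta_pos":[-1,0,0],"yaw":0},{"claw":0.6,"delta_pos":[-1,0,0],"yaw":0},{"claw":0.6,"delta_pos":[-1,0,0],"yaw":0},{"claw":0.6,"delta_pos":[-1,0,0],"yaw":0},{"claw":0.6,"delta_pos":[-1,0,0],"yaw":0},{"claw":0.6,"delta_pos":[-1,0,0],"yaw":0},{"claw":0.6,"delta_pos":[-1,0,0],"yaw":0},{"claw":0.6,"delta_pos":[-1,0,0],"yaw":0},{"claw":0.6,"delta_pos":[-1,0,0],"yaw":0},{"claw":0.6,"delta_pos":[-1,0,0],"yaw":0}]'; python3 -c "
from h import *
tilt()"
```

```text
time: 21.1
ee_pos: [0.9848, 0.054, 0.4578]
tcp_rot: [-0.061, 2.45, 0.067]
force: [-0.4, 0.3, 0.7]
width: 0.051
grip_force: 0.0
t 21.1 pos [984.8  54.  457.8] q [-0.037  0.837  1.22   1.267  0.088 -0.056] lean 39.6 az 5.8 y_z 0.033 x [-0.77 -0.03 -0.64] F [-0.4  0.3  0.7] w 0.051
```

```bash
python3 - <<'E'
from h import *
for n in ("top","side"):
    p=bot.capture(n); W=cloud(p); Z=W[...,2]
    box=(abs(W[...,0]-.552)<.05)&(abs(W[...,1]+.229)<.045)
    m=box&(Z>.045)&(Z<.06); P=W[m]; c=cv2.minEnclosingCircle((P[:,:2]*1000).astype(np.float32)) if m.any() else 0
    print(n,m.sum(),c,P.mean(0) if m.any() else 0)
    f=p["frame"].astype(int); b=box&(f[...,2]>f[...,0]+60)&(abs(Z-.027)<.008); print("tray",b.sum(),rect(W[b]))
    y=(f[...,0]>130)&(f[...,1]>110)&(f[...,2]<90)&(abs(Z-.046)<.012)&(abs(W[...,0]-.618)<.05)&(abs(W[...,1]-.234)<.05)
    print("ring",y.sum(),cv2.minEnclosingCircle((W[y][:,:2]*1000).astype(np.float32)),rect(W[y]))
E
```

```text
top 49 ((549.889892578125, -226.1258087158203), 11.077381134033203) [ 0.54994793 -0.22581535  0.0523613 ]
tray 164 (array([ 550.4, -226. ]), 84.3, 60.6, -10.4)
ring 11 ((600.3721313476562, 243.54112243652344), 24.135889053344727) (array([597.6, 246. ]), 47.7, 14.6, 49.1)
side 71 ((550.4434204101562, -228.86358642578125), 12.122109413146973) [ 0.54926291 -0.23020146  0.05143829]
tray 264 (array([ 549.9, -228.1]), 84.0, 64.6, -10.3)
ring 75 ((614.9322509765625, 233.67135620117188), 37.12679672241211) (array([616.5, 231.3]), 68.0, 64.5, 87.4)
```

```bash
cat >> h.py <<'E'
def go(x,y,z,level=True):
    s,M=tilt(); d=np.arctan2(-M[2,1],-M[2,0]) if level else 0
    N=M@R.from_euler("z",d).as_matrix()
    print("yaw",(np.degrees(d)/6).round(2),"shift",(N.T@(np.array([x,y,z])-s["ee_pos"]*1000)/20).round(2),"up50",(N[2]*2.5).round(3))
E
python3 -m crank '[{"claw":0.6,"delta_pos":[0,0,0],"yaw":-0.49},{"claw":0.6,"delta_pos":[0,0,0],"yaw":0}]'; python3 -c "
from h import *
go(556.3,-227.4,124)"
```

```text
time: 21.37
ee_pos: [0.9841, 0.054, 0.4574]
tcp_rot: [-0.125, 2.449, 0.044]
force: [0.1, 0.4, 0.2]
width: 0.0509
grip_force: 0.0
t 21.37 pos [984.1  54.  457.4] q [-0.037  0.837  1.22   1.268  0.088 -0.108] lean 39.5 az 5.8 y_z -0.001 x [-0.77 -0.08 -0.64] F [0.1 0.4 0.2] w 0.0509
yaw 0.01 shift [ 28.12 -11.83  -1.6 ] up50 [-1.591 -0.    -1.928]
```

```bash
python3 -m crank '[{"claw":0.6,"delta_pos":[1,-0.42,-0.06],"yaw":0},{"claw":0.6,"delta_pos":[1,-0.42,-0.06],"yaw":0},{"claw":0.6,"delta_pos":[1,-0.42,-0.06],"yaw":0},{"claw":0.6,"delta_pos":[1,-0.42,-0.06],"yaw":0},{"claw":0.6,"delta_pos":[1,-0.42,-0.06],"yaw":0},{"claw":0.6,"delta_pos":[1,-0.42,-0.06],"yaw":0},{"claw":0.6,"delta_pos":[1,-0.42,-0.06],"yaw":0},{"claw":0.6,"delta_pos":[1,-0.42,-0.06],"yaw":0},{"claw":0.6,"delta_pos":[1,-0.42,-0.06],"yaw":0},{"claw":0.6,"delta_pos":[1,-0.42,-0.06],"yaw":0},{"claw":0.6,"delta_pos":[1,-0.42,-0.06],"yaw":0},{"claw":0.6,"delta_pos":[1,-0.42,-0.06],"yaw":0}]'; python3 -c "
from h import *
go(556.3,-227.4,124)"
```

```text
time: 22.37
ee_pos: [0.809, -0.062, 0.322]
tcp_rot: [-0.123, 2.449, 0.045]
force: [0.3, 0.2, 0.0]
width: 0.0513
grip_force: 0.0
t 22.37 pos [809. -62. 322.] q [-0.236  0.295 -0.061  0.553  0.212 -0.263] lean 39.5 az 5.8 y_z 0.001 x [-0.77 -0.08 -0.64] F [0.3 0.2 0. ] w 0.0513
yaw -0.01 shift [16.64 -6.95 -0.9 ] up50 [-1.592 -0.    -1.928]
```

```bash
python3 -m crank '[{"claw":0.6,"delta_pos":[1,-0.42,-0.06],"yaw":0},{"claw":0.6,"delta_pos":[1,-0.42,-0.06],"yaw":0},{"claw":0.6,"delta_pos":[1,-0.42,-0.06],"yaw":0},{"claw":0.6,"delta_pos":[1,-0.42,-0.06],"yaw":0},{"claw":0.6,"delta_pos":[1,-0.42,-0.06],"yaw":0},{"claw":0.6,"delta_pos":[1,-0.42,-0.06],"yaw":0},{"claw":0.6,"delta_pos":[1,-0.42,-0.06],"yaw":0},{"claw":0.6,"delta_pos":[1,-0.42,-0.06],"yaw":0},{"claw":0.6,"delta_pos":[1,-0.42,-0.06],"yaw":0},{"claw":0.6,"delta_pos":[1,-0.42,-0.06],"yaw":0},{"claw":0.6,"delta_pos":[1,-0.42,-0.06],"yaw":0},{"claw":0.6,"delta_pos":[1,-0.42,-0.06],"yaw":0}]';python3 -m crank '[{"claw":0.6,"delta_pos":[1,-0.42,-0.06],"yaw":0},{"claw":0.6,"delta_pos":[1,-0.42,-0.06],"yaw":0},{"claw":0.6,"delta_pos":[1,-0.42,-0.06],"yaw":0},{"claw":0.6,"delta_pos":[1,-0.42,-0.06],"yaw":0},{"claw":0.6,"delta_pos":[0.2,-0.1,0],"yaw":0},{"claw":0.6,"delta_pos":[0,0,0],"yaw":0}]'; python3 - <<'E'
from h import *
go(556.3,-227.4,34)
p=bot.capture('wrist'); W=cloud(p); Z=W[...,2]
box=(abs(W[...,0]-.552)<.04)&(abs(W[...,1]+.229)<.035)&(Z>.043)&(Z<.062)
print(box.sum(), W[box].mean(0), cv2.minEnclosingCircle((W[box][:,:2]*1000).astype(np.float32)))
cv2.imwrite('pics/w3.png',p['frame'][:,:,::-1])
E
```

```text
time: 23.37
ee_pos: [0.6263, -0.1819, 0.1806]
tcp_rot: [-0.123, 2.449, 0.045]
force: [0.1, -0.6, -0.3]
width: 0.0513
grip_force: 0.0
time: 23.87
ee_pos: [0.562, -0.224, 0.13]
tcp_rot: [-0.12, 2.451, 0.046]
force: [-0.7, -0.6, 0.9]
width: 0.0514
grip_force: 0.0
t 23.87 pos [ 562. -224.  130.] q [-0.733  0.156 -0.763  0.147  0.49  -0.702] lean 39.5 az 5.8 y_z 0.002 x [-0.77 -0.07 -0.64] F [-0.7 -0.6  0.9] w 0.0514
yaw -0.03 shift [ 3.28 -0.14  3.52] up50 [-1.589 -0.    -1.93 ]
1195 [ 0.54868836 -0.23021642  0.05207904] ((552.1773071289062, -229.44586181640625), 12.277887344360352)
```

View pics/w3.png

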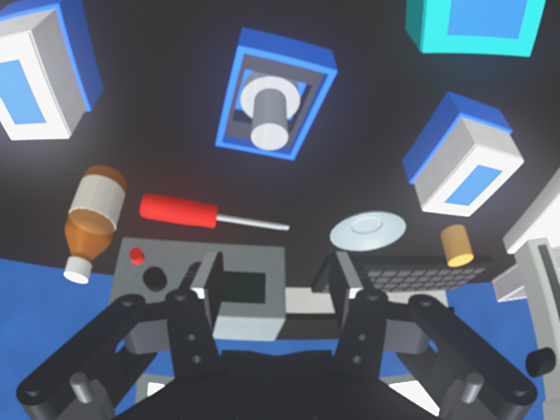

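The wrist picture shows the grey stem at (268,115) in the open tray, centred between the fingers (x 275); depth puts it at about (551,−229.5) mm.

```bash
python3 -m crank '[{"claw":0.6,"delta_pos":[0.5,-0.22,0.6],"yaw":0},{"claw":0.6,"delta_pos":[0.7,0,0.8],"yaw":0},{"claw":0.6,"delta_pos":[0.7,0,0.8],"yaw":0},{"claw":0.6,"delta_pos":[0.7,0,0.7],"yaw":0},{"claw":0.6,"delta_pos":[0.4,0,0.4],"yaw":0},{"claw":0.6,"delta_pos":[0.2,0,0.2],"yaw":0},{"claw":0.6,"delta_pos":[0,0,0],"yaw":0}]' 50; python3 -c "
from h import *
go(557,-229,34)"
```

```text
time: 24.5
ee_pos: [0.5593, -0.228, 0.0357]
tcp_rot: [-0.125, 2.449, 0.046]
force: [0.8, -0.4, 0.5]
width: 0.0508
grip_force: 0.0
t 24.5 pos [ 559.3 -228.    35.7] q [-0.745  0.337 -0.871 -0.137  0.498 -0.718] lean 39.5 az 5.9 y_z 0.001 x [-0.77 -0.08 -0.64] F [ 0.8 -0.4  0.5] w 0.0508
yaw -0.01 shift [ 0.15 -0.04 -0.01] up50 [-1.591 -0.    -1.929]
```

```bash
python3 -m crank '[{"claw":0.1,"delta_pos":[0.12,0,0],"yaw":0},{"claw":0.1,"delta_pos":[0,0,0],"yaw":0},{"claw":0.1,"delta_pos":[0,0,0],"yaw":0},{"claw":0.1,"delta_pos":[0,0,0],"yaw":0},{"claw":0.1,"delta_pos":[0,0,0],"yaw":0},{"claw":0.1,"delta_pos":[0,0,0],"yaw":0}]' 50; python3 -c "
from h import *
tilt()"
```

```text
time: 25.0
ee_pos: [0.558, -0.2293, 0.0361]
tcp_rot: [-0.125, 2.446, 0.044]
force: [-2.7, 0.9, 6.9]
width: 0.0202
grip_force: 49.0
t 25.0 pos [ 558.  -229.3   36.1] q [-0.75   0.336 -0.875 -0.141  0.5   -0.722] lean 39.7 az 5.8 y_z -0.001 x [-0.77 -0.08 -0.64] F [-2.7  0.9  6.9] w 0.0202
```

```bash
python3 -m crank '[{"claw":0.1,"delta_pos":[-0.16,0,-0.19],"yaw":0},{"claw":0.1,"delta_pos":[-0.3,0,-0.37],"yaw":0},{"claw":0.1,"delta_pos":[-0.5,0,-0.6],"yaw":0},{"claw":0.1,"delta_pos":[-0.8,0,-0.97],"yaw":0},{"claw":0.1,"delta_pos":[-0.8,0,-0.97],"yaw":0},{"claw":0.1,"delta_pos":[-0.8,0,-0.97],"yaw":0},{"claw":0.1,"delta_pos":[-0.4,0,-0.48],"yaw":0},{"claw":0.1,"delta_pos":[0,0,0],"yaw":0}]'; python3 - <<'E'
from h import *
p=bot.capture('side'); cv2.imwrite('pics/s4.png',p['frame'][190:390,200:400,::-1].repeat(3,0).repeat(3,1))
p=bot.capture('wrist'); cv2.imwrite('pics/w4.png',p['frame'][100:400,140:420,::-1].repeat(2,0).repeat(2,1))
go(617,230,150)
E
```

```text
time: 25.67
ee_pos: [0.5583, -0.2303, 0.1563]
tcp_rot: [-0.126, 2.446, 0.039]
force: [1.3, -0.5, -3.3]
width: 0.0201
grip_force: 49.3
t 25.77 pos [ 556.4 -228.7  152.1] q [-0.75   0.12  -0.732  0.222  0.498 -0.721] lean 39.5 az 5.8 y_z 0.0 x [-0.77 -0.08 -0.64] F [-0.  -0.1 -3.3] w 0.02
yaw -0.0 shift [-4.04 22.52  3.46] up50 [-1.589 -0.    -1.93 ]
```

View pics/s4.png

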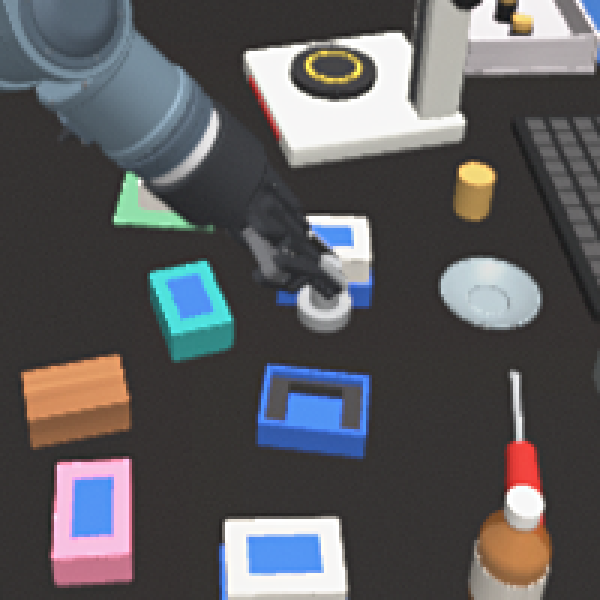

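The test piece is held above the bench (foot at crop (325,305)) and the tray stays put. I'll check its uprightness numerically.

```bash
python3 - <<'E'
from h import *
for n in ("wrist","side","top"):
    p=bot.capture(n); s=bot.get_state(); W=cloud(p); f=p["frame"].astype(int)
    D=W-s["ee_pos"]; g=(f.max(-1)-f.min(-1)<25)&(f.min(-1)>70)
    m=(np.hypot(D[...,0]+.006,D[...,1])<.04)&(D[...,2]<.03)&(D[...,2]>-.05)
    P=W[m&(D[...,2]<-.012)&(D[...,2]>-.025)]
    print(n,m.sum(),len(P))
    if len(P)>15:
        for it in range(3):
            c=P.mean(0); U,S,V=np.linalg.svd(P-c); nrm=V[2]*np.sign(V[2][2]); e=(P-c)@nrm; P=P[abs(e)<.002] if it<2 else P
        print("foot plane n",nrm.round(3),"rms",e.std().round(4),len(P),"c",(c-s["ee_pos"]).round(4), "extent",(P.min(0)-s["ee_pos"]).round(3),(P.max(0)-s["ee_pos"]).round(3))
    Q=D[m]; h=np.histogram(Q[:,2],bins=np.arange(-.05,.031,.005)); print(h[0])
E
```

```text
wrist 10056 2740
foot plane n [-0.032 -0.011  0.999] rms 0.0007 1761 c [-0.0169 -0.0018 -0.0195] extent [-0.029 -0.021 -0.022] [ 0.004  0.019 -0.017]
[   0    0    0  173  629  722 1770  413  426  547  713  868  963 1349
  513  970]
side 337 137
foot plane n [-0.006 -0.037  0.999] rms 0.0009 97 c [-0.0096 -0.0071 -0.0194] extent [-0.026 -0.022 -0.021] [ 0.011  0.013 -0.017]
[ 0  0  0  7 30 44 82 15 10  1  3 17 23 51 35 19]
top 165 28
foot plane n [-0.061  0.176  0.982] rms 0.0012 18 c [-0.0097  0.0025 -0.0209] extent [-0.022 -0.013 -0.025] [ 0.011  0.022 -0.017]
[ 0  0  0  0  1 14 14  0  1  0  2  3 31 57 18 24]
```

```bash
python3 -c "
from h import *
go(479,205,115)"
```

```text
t 25.92 pos [ 555.5 -227.7  150.1] q [-0.75   0.122 -0.734  0.222  0.499 -0.721] lean 39.3 az 6.0 y_z 0.003 x [-0.77 -0.08 -0.63] F [ 0.3  0.8 -4.2] w 0.0199
yaw -0.05 shift [ 2.3  21.92  0.38] up50 [-1.585  0.    -1.934]
```

```bash
python3 -m crank '[{"claw":0.1,"delta_pos":[0,0.3,0],"yaw":0},{"claw":0.1,"delta_pos":[0,0.6,0],"yaw":0},{"claw":0.1,"delta_pos":[0.1,0.9,0],"yaw":0},{"claw":0.1,"delta_pos":[0.1,0.9,0],"yaw":0},{"claw":0.1,"delta_pos":[0.1,0.9,0],"yaw":0},{"claw":0.1,"delta_pos":[0.1,0.9,0],"yaw":0},{"claw":0.1,"delta_pos":[0.1,0.9,0],"yaw":0},{"claw":0.1,"delta_pos":[0.1,0.9,0],"yaw":0},{"claw":0.1,"delta_pos":[0.1,0.9,0],"yaw":0},{"claw":0.1,"delta_pos":[0.1,0.9,0],"yaw":0},{"claw":0.1,"delta_pos":[0.1,0.9,0],"yaw":0},{"claw":0.1,"delta_pos":[0.1,0.9,0],"yaw":0}]';python3 -m crank '[{"claw":0.1,"delta_pos":[0.1,0.9,0],"yaw":0},{"claw":0.1,"delta_pos":[0.1,0.9,0],"yaw":0},{"claw":0.1,"delta_pos":[0.1,0.9,0],"yaw":0},{"claw":0.1,"delta_pos":[0.1,0.9,0],"yaw":0},{"claw":0.1,"delta_pos":[0.1,0.9,0],"yaw":0},{"claw":0.1,"delta_pos":[0.1,0.9,0],"yaw":0},{"claw":0.1,"delta_pos":[0.1,0.9,0],"yaw":0},{"claw":0.1,"delta_pos":[0.1,0.9,0],"yaw":0},{"claw":0.1,"delta_pos":[0.1,0.9,0],"yaw":0},{"claw":0.1,"delta_pos":[0.1,0.9,0],"yaw":0},{"claw":0.1,"delta_pos":[0.1,0.9,0],"yaw":0},{"claw":0.1,"delta_pos":[0,0.5,0],"yaw":0}]'; python3 -c "
from h import *
go(479,205,115)"
```

```text
time: 26.92
ee_pos: [0.5223, -0.032, 0.1411]
tcp_rot: [-0.125, 2.451, 0.047]
force: [-0.7, -1.4, -3.7]
width: 0.0203
grip_force: 49.3
time: 27.92
ee_pos: [0.4945, 0.1727, 0.1395]
tcp_rot: [-0.131, 2.476, 0.052]
force: [0.2, -0.9, -3.7]
width: 0.02
grip_force: 49.4
t 27.92 pos [494.5 172.7 139.5] q [ 0.273 -0.08  -1.004 -0.01  -0.097  0.134] lean 38.0 az 6.6 y_z 0.005 x [-0.78 -0.08 -0.62] F [ 0.2 -0.9 -3.7] w 0.02
yaw -0.08 shift [1.22 1.69 0.61] up50 [-1.539 -0.    -1.97 ]
```

```bash
cat > ring.py <<'E'
from h import *
from scipy.optimize import least_squares
for n in ("wrist","side","top"):
    p=bot.capture(n); W=cloud(p); Z=W[...,2]; f=p["frame"].astype(int)
    y=(f[...,0]>f[...,2]+70)&(f[...,1]>f[...,2]+60)&(abs(Z-.046)<.015)&(np.hypot(W[...,0]-.618,W[...,1]-.234)<.055)
    P=W[y][:,:2]*1000
    if len(P)<15: print(n,len(P)); continue
    r=least_squares(lambda c:np.hypot(*(P-c).T)-29,[618,234],loss="soft_l1",f_scale=2)
    print(n,len(P),r.x.round(1),"resid",np.median(abs(r.fun)).round(2),"z",np.median(W[y][:,2]).round(4),P.min(0).round(),P.max(0).round())
    if n=="wrist": cv2.imwrite("pics/w5.png",p["frame"][:,:,::-1])
E
python3 ring.py; python3 -c "
from h import *
go(505,210,112)"
```

```text
wrist 373 [618.  234.6] resid 1.57 z 0.0467 [586. 214.] [651. 266.]
side 75 [616.7 233.4] resid 2.39 z 0.0462 [586. 198.] [650. 266.]
top 91 [618.  234.3] resid 1.54 z 0.0457 [587. 202.] [647. 266.]
t 28.07 pos [495.6 171.5 140.2] q [ 0.27  -0.081 -1.003 -0.01  -0.097  0.131] lean 38.1 az 6.4 y_z 0.004 x [-0.78 -0.08 -0.62] F [ 0.7  0.4 -3.9] w 0.02
yaw -0.06 shift [0.33 1.86 1.53] up50 [-1.541  0.    -1.968]
```

View pics/w5.png

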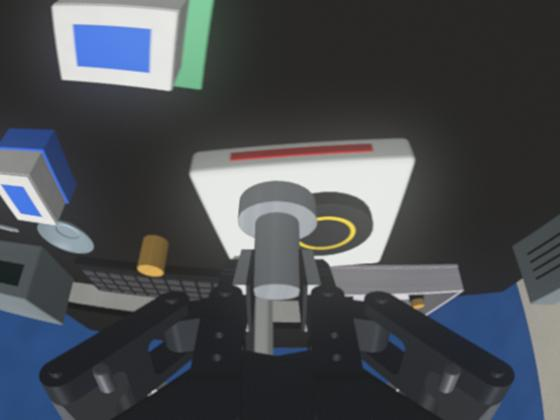

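The picture shows the piece held between the fingers (277,240) with the ring beyond it (328,232); all cameras agree on the stage centre (618,234.3).

```bash
python3 -m crank '[{"claw":0.1,"delta_pos":[0.1,0.5,0.3],"yaw":0},{"claw":0.1,"delta_pos":[0.1,0.6,0.5],"yaw":0},{"claw":0.1,"delta_pos":[0.1,0.5,0.5],"yaw":0},{"claw":0.1,"delta_pos":[0,0.25,0.25],"yaw":0},{"claw":0.1,"delta_pos":[0,0,0],"yaw":0}]'; python3 - <<'E'
from h import *
go(626,235,92)
p=bot.capture('wrist'); s=bot.get_state(); W=cloud(p); D=(W-s["ee_pos"])*1000
m=(np.hypot(D[...,0]+6,D[...,1])<40)&(D[...,2]<-12)&(D[...,2]>-25)
P=D[m]; 
for i in range(3):
    c=P.mean(0); n=np.linalg.svd(P-c)[2][2]; n*=np.sign(n[2]); e=(P-c)@n; P=P[abs(e)<2]
print("n",n.round(3),"c",c.round(1),P.min(0).round(1),P.max(0).round(1))
E
```

```text
time: 28.48
ee_pos: [0.5071, 0.2088, 0.1119]
tcp_rot: [-0.128, 2.475, 0.049]
force: [0.2, 0.1, -2.3]
width: 0.0199
grip_force: 49.6
t 28.48 pos [507.1 208.8 111.9] q [ 0.363  0.037 -0.989 -0.104 -0.155  0.207] lean 38.0 az 6.2 y_z 0.003 x [-0.78 -0.08 -0.62] F [ 0.2  0.1 -2.3] w 0.0199
yaw -0.05 shift [-4.15  0.66  4.51] up50 [-1.54   0.    -1.969]
n [-0.012 -0.011  1.   ] c [-17.4  -2.  -19.1] [-28.6 -21.  -21.3] [  4.3  19.  -16.9]
```

```bash
python3 -m crank '[{"claw":0.1,"delta_pos":[-0.3,0.05,0.3],"yaw":0},{"claw":0.1,"delta_pos":[-0.5,0.08,0.5],"yaw":0},{"claw":0.1,"delta_pos":[-0.6,0.1,0.65],"yaw":0},{"claw":0.1,"delta_pos":[-0.6,0.1,0.65],"yaw":0},{"claw":0.1,"delta_pos":[-0.6,0.1,0.65],"yaw":0},{"claw":0.1,"delta_pos":[-0.6,0.1,0.65],"yaw":0},{"claw":0.1,"delta_pos":[-0.5,0.08,0.6],"yaw":0},{"claw":0.1,"delta_pos":[-0.3,0.05,0.35],"yaw":0},{"claw":0.1,"delta_pos":[-0.15,0,0.15],"yaw":0},{"claw":0.1,"delta_pos":[0,0,0],"yaw":0}]'; python3 -c "
from h import *
go(626.6,235.3,77)"
```

```text
time: 29.37
ee_pos: [0.6275, 0.234, 0.0941]
tcp_rot: [-0.126, 2.472, 0.048]
force: [-0.0, 0.4, -3.4]
width: 0.0199
grip_force: 49.6
t 29.37 pos [627.5 234.   94.1] q [ 0.324  0.278 -0.749 -0.111 -0.133  0.177] lean 38.2 az 6.2 y_z 0.003 x [-0.78 -0.08 -0.62] F [-0.   0.4 -3.4] w 0.0199
yaw -0.05 shift [0.56 0.07 0.65] up50 [-1.546 -0.    -1.965]
```

```bash
python3 -m crank '[{"claw":0.1,"delta_pos":[0.18,0.06,0.2],"yaw":0},{"claw":0.1,"delta_pos":[0.15,0,0.19],"yaw":0},{"claw":0.1,"delta_pos":[0.08,0,0.1],"yaw":0},{"claw":0.1,"delta_pos":[0.04,0,0.05],"yaw":0},{"claw":0.1,"delta_pos":[0,0,0],"yaw":0},{"claw":0.1,"delta_pos":[0,0,0],"yaw":0}]'; python3 -c "
from h import *
for i in range(3): bot.capture('wrist'); print(bot.get_state()['force'].round(1))
go(626.6,235.3,77)"
```

```text
time: 29.87
ee_pos: [0.6256, 0.2356, 0.0795]
tcp_rot: [-0.128, 2.473, 0.049]
force: [-0.2, -0.4, -3.6]
width: 0.0202
grip_force: 49.6
[ 0.2 -0.7 -2.9]
[ 0.1  0.2 -3.1]
[-0.7  0.  -3.3]
t 30.02 pos [626.2 235.8  80.1] q [ 0.328  0.303 -0.766 -0.152 -0.135  0.179] lean 38.2 az 6.2 y_z 0.003 x [-0.78 -0.08 -0.62] F [-0.7  0.  -3.3] w 0.0199
yaw -0.05 shift [ 0.08 -0.02  0.13] up50 [-1.546 -0.    -1.965]
```

Still hanging free; step down a millimetre per row.

```bash
python3 -m crank '[{"claw":0.1,"delta_pos":[0.03,0,0.04],"yaw":0},{"claw":0.1,"delta_pos":[0.03,0,0.04],"yaw":0},{"claw":0.1,"delta_pos":[0,0,0],"yaw":0}]';  python3 -m crank '[{"claw":0.1,"delta_pos":[0.03,0,0.04],"yaw":0},{"claw":0.1,"delta_pos":[0,0,0],"yaw":0}]'; python3 -m crank '[{"claw":0.1,"delta_pos":[0.02,0,0.025],"yaw":0},{"claw":0.1,"delta_pos":[0,0,0],"yaw":0}]'
```

```text
time: 30.27
ee_pos: [0.6259, 0.2356, 0.0775]
tcp_rot: [-0.128, 2.473, 0.049]
force: [-0.8, 0.1, -3.6]
width: 0.0198
grip_force: 49.6
time: 30.43
ee_pos: [0.6266, 0.2358, 0.0774]
tcp_rot: [-0.127, 2.471, 0.049]
force: [-2.0, -0.5, -0.4]
width: 0.0201
grip_force: 50.1
time: 30.6
ee_pos: [0.627, 0.2359, 0.0773]
tcp_rot: [-0.127, 2.471, 0.049]
force: [-4.1, -0.9, 4.2]
width: 0.0204
grip_force: 50.5
```

```bash
python3 -m crank '[{"claw":0.1,"delta_pos":[-0.02,0,-0.03],"yaw":0},{"claw":0.1,"delta_pos":[0,0,0],"yaw":0},{"claw":0.6,"delta_pos":[0,0,0],"yaw":0},{"claw":0.6,"delta_pos":[0,0,0],"yaw":0},{"claw":0.6,"delta_pos":[0,0,0],"yaw":0},{"claw":0.6,"delta_pos":[0,0,0],"yaw":0},{"claw":0.6,"delta_pos":[0,0,-0.3],"yaw":0},{"claw":0.6,"delta_pos":[0,0,-0.6],"yaw":0},{"claw":0.6,"delta_pos":[0,0,-1],"yaw":0},{"claw":0.6,"delta_pos":[0,0,-1],"yaw":0},{"claw":0.6,"delta_pos":[0,0,-1],"yaw":0},{"claw":0.6,"delta_pos":[0,0,-0.5],"yaw":0}]'; python3 - <<'E'
from h import *
s,M=tilt()
p=bot.capture('wrist'); W=cloud(p); Z=W[...,2]
m=(np.hypot(W[...,0]-.618,W[...,1]-.234)<.045)
for a,b in((.088,.098),(.052,.062)):
    P=W[m&(Z>a)&(Z<b)]*1000; print(len(P), P.mean(0).round(1) if len(P) else 0, P.min(0).round(1) if len(P) else 0,P.max(0).round(1) if len(P) else 0)
cv2.imwrite("pics/w6.png",p["frame"][:,:,::-1])
E
python3 ring.py
```

```text
time: 31.6
ee_pos: [0.5713, 0.2299, 0.148]
tcp_rot: [-0.128, 2.471, 0.049]
force: [0.5, 0.5, 0.5]
width: 0.0511
grip_force: 0.0
t 31.6 pos [571.3 229.9 148. ] q [ 0.356  0.097 -0.797  0.024 -0.152  0.201] lean 38.3 az 6.3 y_z 0.004 x [-0.78 -0.08 -0.62] F [0.5 0.5 0.5] w 0.0511
657 [615.1 234.9  93.5] [606.1 224.5  88. ] [629.1 246.   96. ]
1154 [609.6 234.3  57.9] [597.7 215.3  52. ] [634.5 255.2  62. ]
wrist 774 [618.7 232.2] resid 1.25 z 0.0454 [587. 202.] [647. 264.]
side 58 [617.1 232.9] resid 2.01 z 0.0461 [586. 197.] [649. 260.]
top 80 [618.2 234.5] resid 1.57 z 0.0454 [587. 204.] [648. 266.]
```

View pics/w6.png

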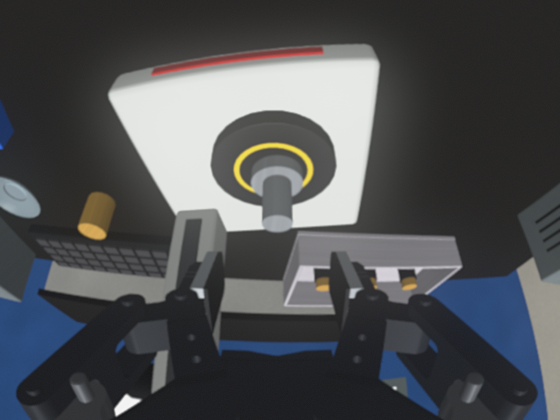

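The test piece stands upright inside the yellow ring (275,185), within about 2 mm of its centre. Now back off and go over the lever ball.

```bash
python3 -c "
from h import *
s,M=tilt()
a=s['ee_pos']*1000
for b in ((485,205,245),(470,215,350),(500,279,345)):
    print((M.T@(np.array(b)-a)/20).round(2)); a=np.array(b)"
```

```text
t 31.8 pos [572.2 229.9 146.2] q [ 0.355  0.101 -0.797  0.02  -0.152  0.201] lean 38.2 az 6.2 y_z 0.004 x [-0.78 -0.08 -0.62] F [-0.7  0.1  0.2] w 0.0514
[ 0.45 -0.77 -6.65]
[-2.7   0.59 -4.55]
[-1.27  3.03  1.33]
```

```bash
python3 -m crank '[{"claw":0,"delta_pos":[0,0,-0.8],"yaw":0},{"claw":0,"delta_pos":[0,0,-1],"yaw":0},{"claw":0,"delta_pos":[0,0,-1],"yaw":0},{"claw":0,"delta_pos":[0.1,-0.2,-1],"yaw":0},{"claw":0,"delta_pos":[0.1,-0.2,-1],"yaw":0},{"claw":0,"delta_pos":[0.1,-0.2,-1],"yaw":0},{"claw":0,"delta_pos":[0.1,-0.2,-0.85],"yaw":0},{"claw":0,"delta_pos":[-0.5,0.1,-0.9],"yaw":0},{"claw":0,"delta_pos":[-0.5,0.1,-0.9],"yaw":0},{"claw":0,"delta_pos":[-0.5,0.1,-0.9],"yaw":0},{"claw":0,"delta_pos":[-0.6,0.1,-0.9],"yaw":0},{"claw":0,"delta_pos":[-0.6,0.1,-0.9],"yaw":0}]'; python3 -c "
from h import *
go(500,279,345,False)
p=bot.capture('wrist'); W=cloud(p); f=p['frame'].astype(int)
r=(f[...,0]>f[...,1]+60)&(f[...,0]>f[...,2]+60)&(W[...,2]>.2); print(r.sum(), W[r].mean(0) if r.any() else 0, W[r].min(0), W[r].max(0))
"
```

```text
time: 32.8
ee_pos: [0.4716, 0.2125, 0.3493]
tcp_rot: [-0.127, 2.475, 0.048]
force: [-0.2, 0.4, 0.4]
width: -0.0001
grip_force: 0.0
t 32.8 pos [471.6 212.5 349.3] q [ 0.412 -0.279 -0.553  0.656 -0.186  0.247] lean 38.0 az 6.1 y_z 0.003 x [-0.78 -0.08 -0.62] F [-0.2  0.4  0.4] w -0.0001
yaw 0.0 shift [-1.25  3.16  1.26] up50 [-1.541  0.007 -1.969]
422 [0.49986107 0.27670104 0.31379219] [0.49356795 0.26928082 0.30224792] [0.53532546 0.28660052 0.31811685]
```

```bash
python3 -m crank '[{"claw":0,"delta_pos":[-0.3,0.7,0.3],"yaw":0},{"claw":0,"delta_pos":[-0.4,0.9,0.4],"yaw":0},{"claw":0,"delta_pos":[-0.4,0.9,0.4],"yaw":0},{"claw":0,"delta_pos":[-0.2,0.62,0.2],"yaw":0},{"claw":0,"delta_pos":[0,0,0],"yaw":0}]'; python3 -c "
from h import *
go(502,279,300,False)"
```

```text
time: 33.27
ee_pos: [0.5025, 0.2804, 0.3435]
tcp_rot: [-0.13, 2.475, 0.049]
force: [-0.2, 0.4, 0.2]
width: -0.0004
grip_force: 0.0
t 33.27 pos [502.5 280.4 343.5] q [ 0.537 -0.133 -0.455  0.63  -0.258  0.349] lean 38.0 az 6.3 y_z 0.003 x [-0.78 -0.08 -0.62] F [-0.2  0.4  0.2] w -0.0004
yaw 0.0 shift [ 1.36 -0.08  1.7 ] up50 [-1.54   0.007 -1.969]
```

```bash
python3 -m crank '[{"claw":0,"delta_pos":[0.35,-0.05,0.45],"yaw":0},{"claw":0,"delta_pos":[0.35,0,0.45],"yaw":0},{"claw":0,"delta_pos":[0.35,0,0.45],"yaw":0},{"claw":0,"delta_pos":[0.35,0,0.45],"yaw":0},{"claw":0,"delta_pos":[0.35,0,0.45],"yaw":0},{"claw":0,"delta_pos":[0.35,0,0.45],"yaw":0},{"claw":0,"delta_pos":[0.3,0,0.45],"yaw":0},{"claw":0,"delta_pos":[0.3,0,0.45],"yaw":0}]'; python3 -c "
from h import *
go(505,280,233,False)"
```

```text
time: 33.93
ee_pos: [0.5035, 0.2773, 0.2542]
tcp_rot: [-0.127, 2.474, 0.048]
force: [0.1, 0.0, 1.9]
width: 0.0
grip_force: 0.5
t 33.93 pos [503.5 277.3 254.2] q [ 0.53  -0.087 -0.654  0.383 -0.256  0.345] lean 38.1 az 6.1 y_z 0.003 x [-0.78 -0.08 -0.62] F [0.1 0.  1.9] w 0.0
yaw 0.0 shift [0.58 0.12 0.89] up50 [-1.543  0.007 -1.967]
```

```bash
python3 -m crank '[{"claw":0,"delta_pos":[0.25,0.05,0.35],"yaw":0},{"claw":0,"delta_pos":[0.2,0.05,0.3],"yaw":0},{"claw":0,"delta_pos":[0.1,0,0.15],"yaw":0},{"claw":0,"delta_pos":[0,0,0],"yaw":0}]';python3 -m crank '[{"claw":0,"delta_pos":[0.1,0,0.12],"yaw":0},{"claw":0,"delta_pos":[0,0,0],"yaw":0}]';python3 -m crank '[{"claw":0,"delta_pos":[0.08,0,0.1],"yaw":0},{"claw":0,"delta_pos":[0,0,0],"yaw":0}]'
```

```text
time: 34.27
ee_pos: [0.5043, 0.2797, 0.2363]
tcp_rot: [-0.127, 2.473, 0.047]
force: [-8.2, -3.1, 7.9]
width: 0.0001
grip_force: 5.2
time: 34.43
ee_pos: [0.5047, 0.2798, 0.2357]
tcp_rot: [-0.127, 2.469, 0.048]
force: [-18.3, -6.1, 19.0]
width: 0.0002
grip_force: 13.4
time: 34.6
ee_pos: [0.505, 0.28, 0.2352]
tcp_rot: [-0.126, 2.466, 0.048]
force: [-28.1, -10.2, 30.6]
width: 0.0002
grip_force: 20.8
```

At the end stop. Back off up and away from the lever, then verify.

```bash
python3 -m crank '[{"claw":0,"delta_pos":[-0.2,0,-0.25],"yaw":0},{"claw":0,"delta_pos":[-0.2,0,-0.4],"yaw":0},{"claw":0,"delta_pos":[0,0,-1],"yaw":0},{"claw":0,"delta_pos":[0,0,-1],"yaw":0},{"claw":0,"delta_pos":[0,0,-1],"yaw":0},{"claw":0,"delta_pos":[0,0,-1],"yaw":0},{"claw":0,"delta_pos":[0,0,0],"yaw":0}]'; python3 - <<'E'
from h import *
tilt()
p=bot.capture('wrist'); W=cloud(p); f=p['frame'].astype(int)
r=(f[...,0]>f[...,1]+60)&(f[...,0]>f[...,2]+60)&(W[...,2]>.1)&(W[...,0]<.56); print("ball",r.sum(), np.median(W[r],0) if r.any() else 0)
p=bot.capture('side'); cv2.imwrite('pics/s7.png',cv2.resize(p['frame'][80:420,100:450,::-1],None,fx=1.7,fy=1.7,interpolation=cv2.INTER_CUBIC))
E
python3 m.py | grep -E "lid_1|bottle|dish|driver|weight|slides|ball"
```

```text
time: 35.18
ee_pos: [0.4536, 0.2754, 0.3125]
tcp_rot: [-0.128, 2.468, 0.052]
force: [0.6, 0.6, 0.2]
width: 0.0002
grip_force: 0.0
t 35.18 pos [453.6 275.4 312.5] q [ 0.595 -0.209 -0.597  0.57  -0.293  0.399] lean 38.4 az 6.4 y_z 0.006 x [-0.78 -0.08 -0.62] F [0.6 0.6 0.2] w 0.0002
ball 377 [0.5006549  0.27727375 0.23131064]
lid_1 0.93 [289.3, 201.4, 35.8, 20.8] z 0.04 n 493 [ 451.1 -116.5] 77.9 52.8 -74.5 mean [ 0.451 -0.116  0.037]
lid_1 0.76 [386.2, 262.6, 36.5, 30.1] z 0.04 n 573 [ 274.3 -408.7] 78.7 53.6 63.8 mean [ 0.274 -0.408  0.037]
lid_1 0.72 [365.3, 230.5, 26.5, 20.7] z 0.04 n 499 [ 378.9 -326.3] 77.7 49.4 -88.5 mean [ 0.379 -0.326  0.037]
lid_1 0.63 [344.2, 282.9, 28.2, 33.4] z 0.041 n 591 [ 204.9 -276.2] 79.1 54.5 20.3 mean [ 0.205 -0.276  0.037]
lid_1 0.59 [278.1, 157.4, 21.2, 28.0] z 0.061 n 499 [574.  -65.4] 76.6 53.4 -4.9 mean [ 0.573 -0.065  0.058]
lid_1 0.58 [223.8, 205.5, 27.7, 19.4] z 0.044 n 516 [434.   71.4] 77.7 53.8 80.9 mean [0.434 0.071 0.041]
slides 0.87 [328.5, 229.3, 21.4, 29.2] z 0.039 n 495 [ 358.5 -213. ] 78.9 50.2 11.3 mean [ 0.358 -0.213  0.036]
bott
[... 1376 characters left out ...]
62 [358.5, 351.8, 21.9, 46.3] z 0.109 n 926 [ 664.4 -389.9] 20.0 20.0 -55.2 mean [ 0.663 -0.391  0.108]
bottle 0.62 [277.1, 102.2, 89.3, 140.9] z 0.388 n 6352 [668.3 210.1] 172.7 74.1 -28.6 mean [0.636 0.214 0.399]
dish 0.6 [344.3, 276.5, 36.1, 22.8] z 0.017 n 592 [ 721.4 -100.1] 86.8 86.5 -39.7 mean [ 0.724 -0.093  0.013]
driver 0.54 [287.3, 314.1, 35.8, 27.7] z 0.027 n 939 [ 548.8 -227.6] 83.9 62.4 -10.7 mean [ 0.549 -0.23   0.024]
driver 0.53 [368.6, 315.9, 14.9, 35.2] z 0.026 n 204 [ 709.4 -261.6] 111.9 22.3 76.2 mean [ 0.7   -0.293  0.023]
weight 0.61 [351.6, 243.6, 14.8, 21.2] z 0.047 n 210 [732.8  31. ] 35.2 32.0 75.6 mean [0.734 0.031 0.045]
ball 10 [0.50561385 0.27311182 0.22711626]
```

View pics/s7.png

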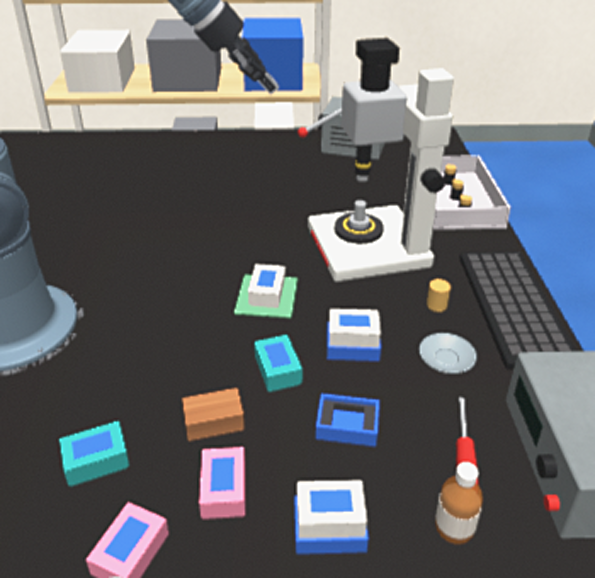

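The picture shows the lens lowered (363,170), the piece upright in the ring (360,225), the lid on the mat (267,285), the other two cases closed and the bystanders where they were.

```bash
python3 -c "
from plant import bot
print(bot.hand_in())"
```

```text
the job is handed in; nothing more can be done
None
```

The job is done and handed in. The middle case was the heavy one (about 5.9 N). Its lid is on the mat, the test piece stands inside the ring, the lever is at its end stop, and the last camera check showed the rest of the bench undisturbed.

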